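# Catch the tester cover and lower it shut

## Robot

A 6-joint arm with a two-finger parallel gripper is mounted at the origin on the work surface. World frame = base frame: x ahead of the robot, y to its left, z up, the work surface at z = 0. Lengths are in mm, angles in rad, forces in N, time in s.
With the tool pointing down it reaches from about 350 to 975 mm from the base axis. Payload 7.1 kg.
Tool frame: the origin (TCP) lies on the centre line of the jaws, within the pads' length; the fingertips stand 17 mm ahead of it and the grasp point (between the pads) lies 2 mm behind it; z points along the fingers, y is the direction in which the jaws open and shut (so a half turn about z gives the same grasp; the last joint's range is limited). The gripper opens to 88 mm and grips with 3 to 60 N. Pads are 20 mm wide; open, the fingers measure 115 mm over their backs; the gripper's body (75 mm by 178 mm) begins 61 mm behind the grasp point.
Start: joints at [-0.019, 0.423, 1.63, -0, 1.089, -0.019], TCP at [624.984, 0.026, 239.675] pointing down, gripper open.
Joint ranges: [-3, 3], [-0.9, 2.11], [0.09, 2.58], [-1.31, 4.45], [0.11, 2.69], [-2.54, 2.54]. Speed limits (rad/s): [2.39, 2.39, 3.01, 3.14, 3.14, 3.14].

## Interface

Orientations are given as a rotation vector (axis times angle).
In Python, from workcell import ctrl, imaging, workorder gives the robot as it stands. The module is installed in compiled form; this text tells all that it offers.
- The arm moves only by the shell command python3 -m crank 'ROWS' [OPENING]. ROWS is JSON, a list of rows, each an object with "travel": the shift along the tool's x, y, z as a fraction of full scale, a list of three; "turn": the turn about the tool's z as a fraction of full scale. In form: [{"travel": [dx, dy, dz], "turn": turn}, ...]. A call has 1 to 20 rows; each row shifts and turns the pose as measured when the row begins, along the tool's axes as they then stand; what a row does not reach is not made up. Full scale, the value 1, is 5 cm for a shift and 0.1 rad for a turn. A row lasts 1/10 s, in which the tool goes at most 50 mm and 8.59 degrees, less where a joint would pass 70% of its speed; a pose out of reach is approached as far as the arm can. A call with a number of a shift or a turn outside -1 to 1 is refused whole. A call with a gripper value outside its range is refused whole. OPENING is the gripper command: -1 is shut, 1 is fully open, values between are in proportion, set as the call begins (- or left out, the last holds). The fingers move at their own pace and stop on an object; the grip force is fixed at half the most. Time passes only in rows, so rows that do not move let the fingers close. It gives the time, the measured TCP pose, the force and the opening at its end, in the units of the state.
- ctrl.get_obs(): the state, without advancing time (a new reading comes with each control period).
- imaging.get_image(name): name is "scene" or "side" or "wrist"; returns the picture (480x640x3 uint8, blue, green, red); there is no depth.
- imaging.camera_info(name): a dict with "camera_matrix" (3x3 intrinsics, pixels), "k1" (the pictures are not rectified: a ray, as slopes to the right and down, at radius r is drawn at 1 + k1 r^2 times it, then the intrinsics apply), "rvec" (rotation vector, rad) and "tvec" (3), from world to camera coordinates, as OpenCV has them. Camera axes: x right, y down, z forward; pixel columns grow to the right and rows downward; lengths in mm; the calibration is good to about 2 mm. A picture is of the moment at which its call begins: read the wrist's pose just before it. camera_info takes no time and is no camera call; for the wrist camera it gives the pose at the moment of the call.
- workorder.close_job(): hands the job in, once; it reports no verdict.
The state is a dict: "t": time; "qpos": joint angles; "qvel": joint speeds; "joint_torque": joint torques, N m; "ee_pos": TCP position; "orientation": TCP orientation; "ft_force": force on the tool from outside, world axes, zero at the start; "moment": the same for the moment, N m; "width": finger opening in mm.
Only numpy, scipy, OpenCV 4.12 (cv2) and the standard library are available. Lean on these libraries where they do the work, as an engineer would, in place of code of your own. Each camera call takes 0.05 s, during which the arm holds its last target.

## Task

Shut the white cover of the lens tester without letting it bang: with a fingertip push its orange rod until the cover tips over and falls away by itself, catch the falling rod from below on the outside of your closed fingers well before the cover is down, and lower it slowly on the finger until it is fully shut, then move clear. Only touch, never grip, the cover, press lightly, and leave the lens in the tester and the things around it where they are.

Things in the scene. Friction and masses are not known exactly. Their poses are not given: they have to be found in the camera images.
- tester: Dark grey lens tester, fixed: a box 180 mm along its x, 240 mm along its y, 110 mm high, open at the top, on short feet. Origin: centre of its underside, on the bench. Its front, with three small buttons, faces its -x (towards the robot, turned up to 0.3 rad); z up. The cover is hinged along its left (+y) upper rim.
- cover (a joint): Angle (rad) of the white cover: 0 shut, 1.57 upright, 1.85 on its rear stop (starts 1.6 to 1.85, may sink back to the stop). Stiff, damped hinge: stays near upright; push slowly (about 2 N; 10 N if pushed at 0.3 m/s). Below about 1.4 it falls by itself to the tester's -y: 0.1 rad/s at 1.3, 0.3 at 1.0, 0.5 to 0.65 (too hard) on landing; from 1.3 2.2 to 3.1 s to 0.7, 3.4 to 4.7 s to land.
- cover_mid (a point): Middle of the cover, a plate 178 x 205 x 10 mm, 0.35 to 0.45 kg; this point is mid-thickness, 112 mm from the hinge axis. The hinge axis runs along the tester's x. Held up on a finger the rod presses down with 2 to 3 N.
- rod_end (a point): Centre of the ball end of the cover's orange rod (14 mm diameter, reaches 7 mm past this point). The rod is parallel to the hinge, 195 mm from it, and sticks out 63 mm from the cover's front edge to the tester's -x; this point is 55 mm before the tester's front face. Cover shut: the rod is level, 117 mm above the bench, 95 mm to -y of the tester's middle, free space below.
- hinge (a point): Point on the hinge axis straight across from rod_end, in empty air: 145 mm in front (-x) and 100 mm left (+y) of the tester's middle, 117 mm above the bench. At cover angle a, rod_end lies from here 195 mm * cos(a) to the tester's -y and 195 mm * sin(a) up.
- lens: Lens barrel in the tester's open well under the cover, loose: black with a brass band, 38 mm diameter, 28 mm high; origin: centre of its underside. Leave alone.
- spare_lens: The same kind of lens barrel, standing loose on the bench; origin: centre of its underside. Leave alone.
- cleaner: Blue bottle, 56 mm diameter, 120 mm high, loose on the bench; origin: centre of its underside. Leave alone.
- lens_tray: Black tray of lenses, 150 x 200 x 30 mm, loose on the bench; origin: centre of its underside. Leave alone.

How it is judged:
By the outcome, as a careful person would: the job done as asked, in the order asked, and still so for the second after the job is handed in, with the robot touching nothing.
It also fails if it takes over 64 s, if anything falls off the work surface, if the arm or the gripper's body presses on something with over 40 N, if the wrist force passes 120 N, or if a joint passes its speed limit or range.

## Working session

There is one attempt and no reset: what is moved stays moved. The work goes in short steps, Python scripts to look and compute and a shell command to move; the robot and the scene stay as the last step left them, time stands still between calls to the robot, and variables do not carry over. Pictures are saved under pics/ and viewed, and the job is handed in when it is done.

```bash
mkdir -p pics; python3 - <<'E'
from workcell import ctrl, imaging
import cv2
print(ctrl.get_obs())
for n in ["scene","side","wrist"]:
    i=imaging.camera_info(n); print(n,i)
    cv2.imwrite(f"pics/{n}0.png",imaging.get_image(n))
E
```

```text
{'t': 0.0, 'qpos': array([-1.89883858e-02,  4.23845077e-01,  1.63068080e+00,  1.57745085e-05,
        1.08861787e+00, -1.90312538e-02]), 'qvel': array([-0.00041874,  0.00018363,  0.00028089, -0.00045545,  0.00051413,
       -0.00061738]), 'joint_torque': array([ 1.28069914e-03, -5.44622147e+01, -2.73670936e+01,  6.42951974e-02,
        2.27214623e-02, -1.51321510e-04]), 'ee_pos': array([6.24466477e+02, 4.72006549e-02, 2.38902657e+02]), 'orientation': array([-2.22060469e+00, -2.22068362e+00,  1.67335634e-03]), 'ft_force': array([ 0.1056613 ,  0.64052882, -0.11777886]), 'moment': array([ 0.07196006, -0.01330408,  0.03151623]), 'width': 87.51952022763238}
scene {'camera_matrix': array([[484.98418096,   0.        , 326.54013525],
       [  0.        , 484.98418096, 240.00373809],
       [  0.        ,   0.        ,   1.        ]]), 'k1': -0.04487808085940864, 'rvec': array([ 2.13524735,  1.17721115, -0.46399684]), 'tvec': array([-273.24667418, -310.16988505, 1365.93251373])}
side {'camera_matrix': array([[538.96845879,   0.        , 316.11513317],
       [  0.        , 538.96845879, 238.02936654],
       [  0.        ,   0.        ,   1.        ]]), 'k1': -0.15235116302717644, 'rvec': array([ 2.12624781, -0.43463821,  0.25730266]), 'tvec': array([-534.12296422,  174.45803242,  953.36990056])}
wrist {'camera_matrix': array([[342.613273  ,   0.        , 315.52629254],
       [  0.        , 342.613273  , 241.53076259],
       [  0.        ,   0.        ,   1.        ]]), 'k1': -0.057103998477404154, 'rvec': array([-2.86854518e+00,  5.89737321e-05,  1.42537644e-03]), 'tvec': array([-625.26751396,  -30.79625841,  389.209341  ])}
```

View pics/scene0.png

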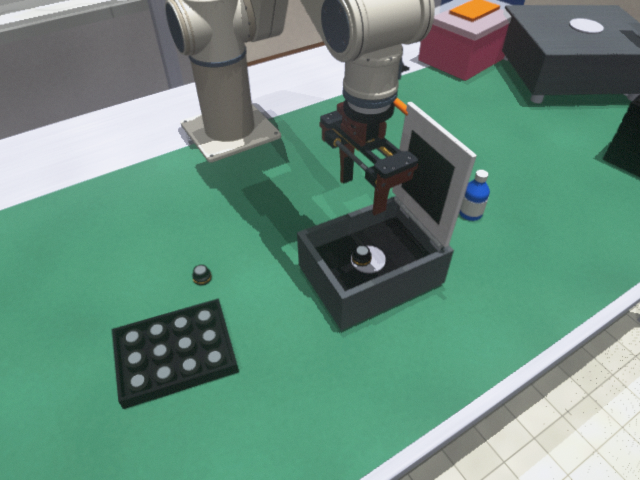

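View pics/side0.png

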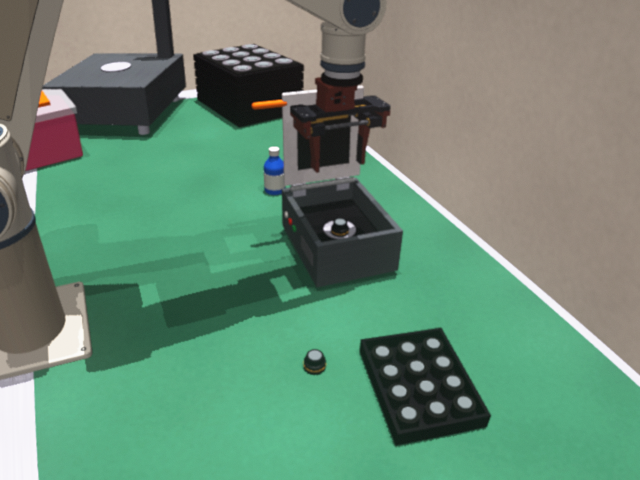

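View pics/wrist0.png

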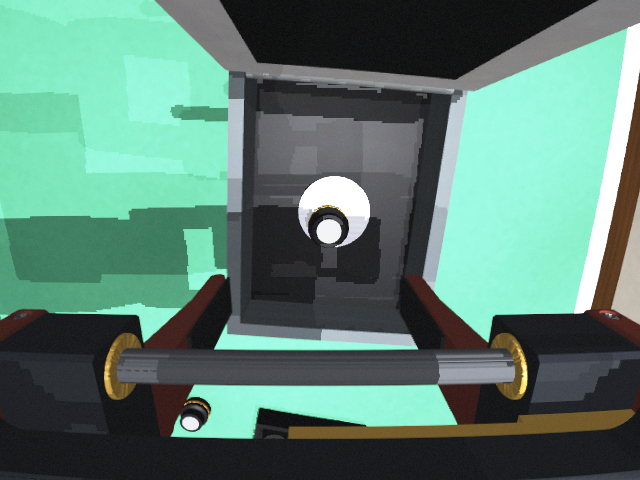

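The scene view shows the orange rod at about (400,104), and the side view shows it ending at about (253,105). The wrist view shows the tester rim with corners near (228,70), (228,333), (435,345) and (467,90), and the lens at (330,230). Next I'll measure positions from these.

```bash
cat > h.py <<'E'
import numpy as np, cv2
from workcell import ctrl, imaging
def ray(info,uv):
    K=info["camera_matrix"]; x=(uv[0]-K[0,2])/K[0,0]; y=(uv[1]-K[1,2])/K[1,1]
    p=cv2.undistortPoints(np.array([[uv]],float),K,np.array([info["k1"],0,0,0,0.]))[0,0]
    R=cv2.Rodrigues(np.array(info["rvec"]))[0]; t=np.array(info["tvec"])
    d=R.T@np.array([p[0],p[1],1]); return -R.T@t, d/np.linalg.norm(d)
def plane(info,uv,z):
    c,d=ray(info,uv); return c+d*(z-c[2])/d[2]
def tri(i1,u1,i2,u2):
    c1,d1=ray(i1,u1); c2,d2=ray(i2,u2)
    A=np.array([d1,-d2]).T; s=np.linalg.lstsq(A,c2-c1,rcond=None)[0]
    p,q=c1+s[0]*d1,c2+s[1]*d2; return (p+q)/2, np.linalg.norm(p-q)
def proj(info,P):
    return cv2.projectPoints(np.array([P],float),np.array(info["rvec"]),np.array(info["tvec"]),info["camera_matrix"],np.array([info["k1"],0,0,0,0.]))[0][0,0]
E
python3 - <<'E'
from h import *
W={n:imaging.camera_info(n) for n in["scene","side","wrist"]}
for uv in [(228,70),(228,333),(435,345),(467,90)]: print("wrist",uv,plane(W["wrist"],uv,110).round(1))
for uv in [(300,236),(344,325),(452,250)]: print("scene",plane(W["scene"],uv,110).round(1))
for uv in [(284,190),(322,280),(399,237)]: print("side", plane(W["side"],uv,110).round(1))
for n in["scene","side"]:
    im=cv2.imread(f"pics/{n}0.png"); h=cv2.cvtColor(im,cv2.COLOR_BGR2HSV)
    m=cv2.inRange(h,(5,170,150),(20,255,255)); 
    k,l,s,c=cv2.connectedComponentsWithStats(m)
    for j in range(1,k):
        if s[j,4]>15: print(n,s[j],c[j])
    cr=im[60:190,220:360] if n=="side" else im[70:200,330:480]
    cv2.imwrite(f"pics/{n}_c.png",cv2.resize(cr,None,fx=4,fy=4))
w=imaging
E
```

```text
wrist (228, 70) [561.  130.1 110. ]
wrist (228, 333) [546.6 -86.7 110. ]
wrist (435, 345) [734.7 -99.4 110. ]
wrist (467, 90) [739.2 117.  110. ]
scene [557.1 -89.8 110. ]
scene [ 769.9 -130.3  110. ]
scene [740.2 133.  110. ]
side [564.3 138.9 110. ]
side [ 510.4 -186.4  110. ]
side [ 703.9 -120.7  110. ]
scene [451   0  48  19 506] [474.60869565   8.41897233]
scene [394  98  13  15  85] [400.24705882 104.55294118]
side [39 92 10 13 78] [42.87179487 99.02564103]
side [252  99  35   9 178] [268.06179775 103.11235955]
```

View pics/side_c.png

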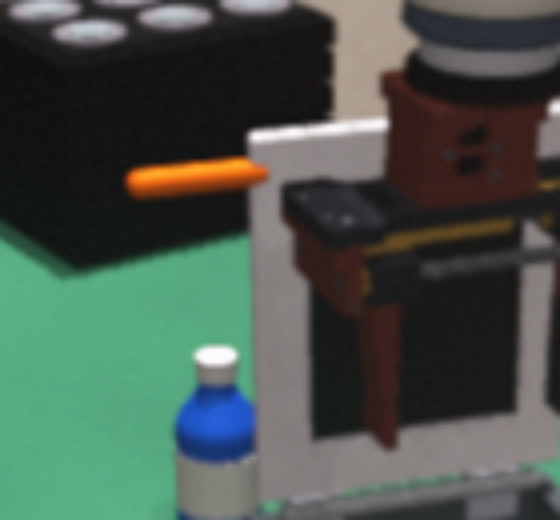

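View pics/scene_c.png

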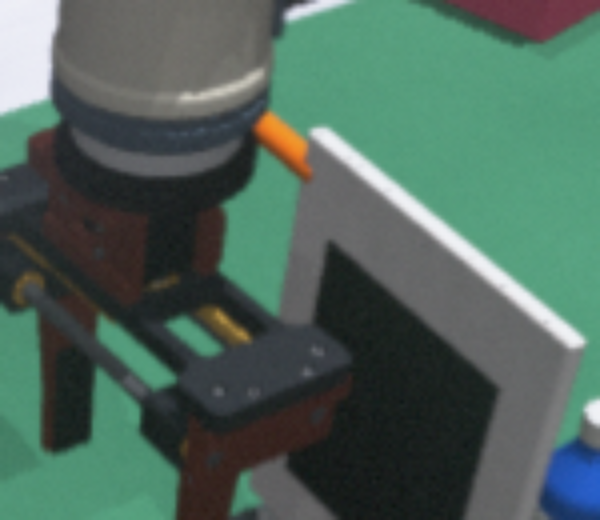

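```bash
python3 - <<'E'
import cv2
im=cv2.imread("pics/scene0.png");cv2.imwrite("pics/sc2.png",cv2.resize(im[190:340,290:470],None,fx=4,fy=4))
im=cv2.imread("pics/side0.png");cv2.imwrite("pics/si2.png",cv2.resize(im[170:295,270:415],None,fx=4,fy=4))
im=cv2.imread("pics/wrist0.png");cv2.imwrite("pics/wr2.png",cv2.resize(im[50:360,210:480],None,fx=1.9,fy=1.9))
E
```

```text
(no output)
```

View pics/sc2.png

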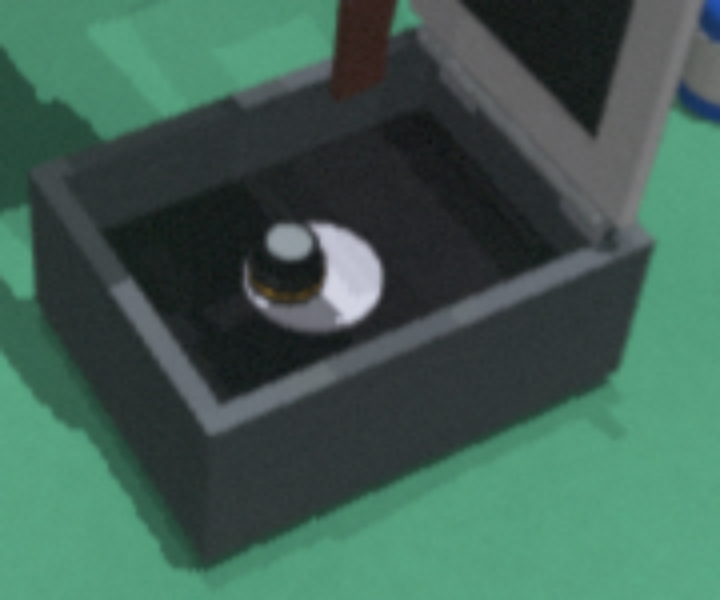

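View pics/si2.png

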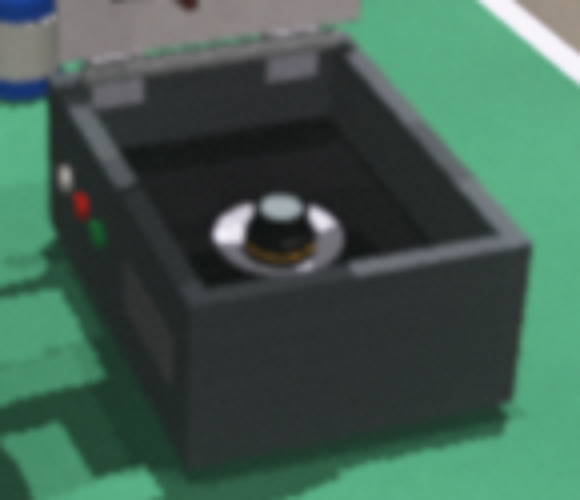

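View pics/wr2.png

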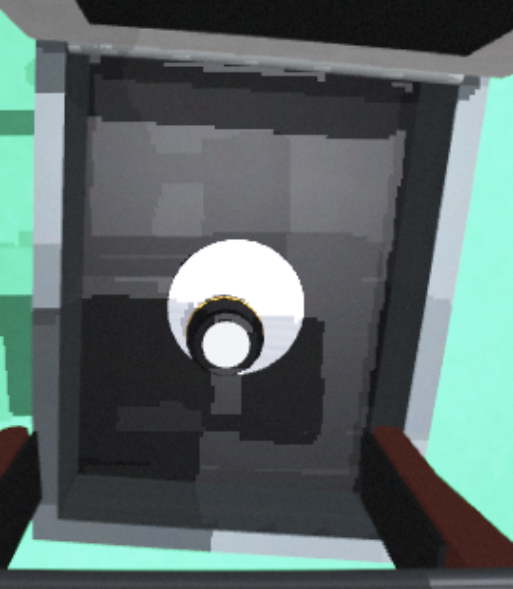

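```bash
python3 - <<'E'
from h import *
W={n:imaging.camera_info(n) for n in["scene","side","wrist"]}
for uv in [(298,233.7),(343,298),(453,250.5)]: print("scene",plane(W["scene"],uv,110).round(1))
for uv in [(316.8,245),(402,230.8),(283,191)]: print("side", plane(W["side"],uv,110).round(1))
print(tri(W["scene"],(298,233.7),W["side"],(316.8,245)),tri(W["scene"],(343,298),W["side"],(402,230.8)))
S=[plane(W["scene"],uv,110)[:2] for uv in [(298,233.7),(343,298),(453,250.5)]]+[plane(W["side"],uv,110)[:2] for uv in [(316.8,245),(402,230.8),(283,191)]]
L=[(-90,-120),(90,-120),(90,120),(-90,-120),(90,-120),(-90,120)]
S=np.array(S);L=np.array(L,float)
H=(L-L.mean(0)).T@(S-S.mean(0)); th=np.arctan2(H[0,1]-H[1,0],H[0,0]+H[1,1])
R=np.array([[np.cos(th),-np.sin(th)],[np.sin(th),np.cos(th)]]); c=S.mean(0)-R@L.mean(0)
print("yaw",th,"c",c.round(1),"res",(S-(L@R.T+c)).round(1).tolist())
hinge=c+R@[-145,100]; print("hinge",hinge.round(1))
# rod end side cam: pixel of ball centre ~ (256,105.3)
for a in np.arange(1.55,1.9,.05):
    P=np.r_[hinge+R@[0,-195*np.cos(a)],117+195*np.sin(a)]
    Q=np.r_[hinge+R@[63,-195*np.cos(a)],117+195*np.sin(a)]
    print(round(a,2),P.round(1),proj(W["side"],P).round(1),proj(W["side"],Q).round(1),proj(W["scene"],P).round(1),proj(W["scene"],Q).round(1))
def blob(n,box):
    pass
E
```

```text
scene [549.8 -90.  110. ]
scene [ 723.5 -101.4  110. ]
scene [742.2 133.8 110. ]
side [545.  -85.6 110. ]
side [ 721.  -103.7  110. ]
side [560.6 135.4 110. ]
(array([546.03364973, -86.92617086, 108.30784422]), np.float64(4.799231210934832)) (array([ 722.6439306 , -100.95828044,  108.19471081]), np.float64(0.6102742191329855))
yaw -0.06686427729146344 c [643.   21.3] res [[4.6, 2.4], [-1.3, 3.0], [1.3, -1.3], [-0.2, 6.8], [-3.8, 0.7], [-0.6, -11.7]]
hinge [505.  130.8]
1.55 [504.7 126.7 312. ] [256.6 108.2] [287.2 104.8] [383.   98.2] [402.5 114.7]
1.6 [505.4 136.5 311.9] [255.4 106.6] [285.8 103.3] [387.4  97. ] [407.1 113.3]
1.65 [506.  146.2 311.4] [254.2 105.3] [284.4 102. ] [391.8  96. ] [411.5 112.2]
1.7 [506.7 155.9 310.4] [253.1 104.2] [283.  100.9] [396.   95.2] [415.8 111.3]
1.75 [507.3 165.5 308.9] [251.9 103.3] [281.7 100.1] [400.2  94.7] [420.1 110.7]
1.8 [508.  175.  306.9] [250.9 102.8] [280.4  99.6] [404.2  94.4] [424.2 110.3]
1.85 [508.6 184.4 304.4] [249.8 102.4] [279.1  99.3] [408.2  94.4] [428.2 110.2]
```

The tester centre is at about (644,23) with a yaw of about -0.08. The side front-left corner disagreed by 12 mm because the hinge blurs it, so I dropped it. The hinge point is about (507,135,117) and the rod is at about 1.6 rad. The tool has to be laid over to get under the rod, so I'll move clear first and learn the kinematics on the way.

```bash
python3 -m crank '[{"travel":[0,0,-1],"turn":0},{"travel":[0,0,-1],"turn":0},{"travel":[-0.7,0,-0.7],"turn":0},{"travel":[-1,0,0],"turn":0},{"travel":[-1,0,0],"turn":0},{"travel":[-1,0,0],"turn":0}]' -1
python3 -c "
from workcell import ctrl
o=ctrl.get_obs();print(o['t'],o['qpos'].tolist(),o['ee_pos'],o['orientation'])"
python3 -m crank '[{"travel":[-1,0,0],"turn":0},{"travel":[-1,0,0],"turn":0},{"travel":[0,1,0],"turn":0},{"travel":[0,1,0],"turn":0}]'
python3 -c "
from workcell import ctrl
o=ctrl.get_obs();print(o['t'],o['qpos'].tolist(),o['ee_pos'],o['orientation'])"
```

```text
t: 0.75
ee_pos: [624.9, -183.5, 377.8]
orientation: [-2.207, -2.231, 0.006]
ft_force: [1.0, 0.4, 0.2]
width: 43.4
0.75 [-0.3030216177940506, 0.3485538581677306, 1.4199722673745034, -0.0019024556678284635, 1.377847652334085, -0.3130613037573417] [ 624.86999553 -183.47011198  377.75375346] [-2.20746186 -2.23055965  0.00604772]
t: 1.15
ee_pos: [721.3, -293.1, 378.1]
orientation: [-2.221, -2.217, 0.01]
ft_force: [0.9, 0.5, 0.7]
width: 11.3
1.15 [-0.3995323700702414, 0.5681916949205763, 1.0831648157221143, -0.004548881430376829, 1.4956349044553956, -0.3977097330846135] [ 721.31876208 -293.09474633  378.1163777 ] [-2.22073394 -2.21747449  0.00978606]
```

```bash
cat > log.py <<'E'
from workcell import ctrl
import json
from scipy.spatial.transform import Rotation as R
o=ctrl.get_obs()
open("log.jsonl","a").write(json.dumps(dict(q=o['qpos'].tolist(),p=o['ee_pos'].tolist(),r=o['orientation'].tolist()))+"\n")
M=R.from_rotvec(o['orientation']).as_matrix()
print("t",round(o['t'],2),"q",o['qpos'].round(3).tolist(),"p",o['ee_pos'].round(1).tolist(),"x",M[:,0].round(3),"y",M[:,1].round(3),"z",M[:,2].round(3),"F",o['ft_force'].round(1),"w",round(o['width'],1))
E
cat > log.jsonl <<'E'
{"q":[-1.89883858e-02,4.23845077e-01,1.63068080e+00,1.57745085e-05,1.08861787e+00,-1.90312538e-02],"p":[624.466,0.047,238.903],"r":[-2.2206,-2.22068,0.00167]}
{"q":[-0.3030216177940506, 0.3485538581677306, 1.4199722673745034, -0.0019024556678284635, 1.377847652334085, -0.3130613037573417],"p":[624.86999553,-183.47011198,377.75375346],"r":[-2.20746186,-2.23055965,0.00604772]}
{"q":[-0.3995323700702414, 0.5681916949205763, 1.0831648157221143, -0.004548881430376829, 1.4956349044553956, -0.3977097330846135],"p":[721.31876208,-293.09474633,378.1163777],"r":[-2.22073394,-2.21747449,0.00978606]}
E
python3 -m crank '[{"travel":[0,0,-1],"turn":-1},{"travel":[0,0,-1],"turn":-1},{"travel":[0,0,-1],"turn":-1},{"travel":[0,0,0],"turn":-1}]' >/dev/null; python3 log.py
python3 -m crank '[{"travel":[0,0,0],"turn":-1},{"travel":[0,0,0],"turn":-1},{"travel":[0,0,0],"turn":-1}]' >/dev/null; python3 log.py
python3 -m crank '[{"travel":[0,0,1],"turn":-1},{"travel":[0,0,1],"turn":-1},{"travel":[0,0,1],"turn":0},{"travel":[0,0,1],"turn":0},{"travel":[0,0,0],"turn":0}]' >/dev/null; python3 log.py
python3 -m crank '[{"travel":[-1,0,0],"turn":0},{"travel":[-1,0,0],"turn":0},{"travel":[0,0,0],"turn":0}]' >/dev/null; python3 log.py
```

```text
t 1.55 q [-0.398, 0.569, 0.802, -0.004, 1.799, -0.811] p [728.4, -294.6, 514.9] x [-0.4    0.916  0.018] y [ 0.916  0.401 -0.022] z [-0.028  0.007 -1.   ] F [ 0.6 -0.3  0.9] w 0.6
t 1.85 q [-0.398, 0.57, 0.799, -0.004, 1.8, -1.124] p [729.1, -294.8, 515.1] x [-0.663  0.748  0.023] y [ 0.748  0.663 -0.015] z [-0.027  0.007 -1.   ] F [ 0.6 -0.4  0.1] w 0.7
t 2.35 q [-0.399, 0.618, 1.141, -0.004, 1.407, -1.335] p [724.0, -293.5, 312.0] x [-0.806  0.592  0.023] y [ 0.592  0.806 -0.009] z [-0.024  0.006 -1.   ] F [-0.4 -0.  -0.7] w 0.8
t 2.65 q [-0.425, 0.808, 0.811, -0.005, 1.556, -1.363] p [803.8, -352.4, 307.9] x [-0.806  0.591  0.033] y [ 0.591  0.806 -0.012] z [-0.033  0.01  -0.999] F [-0.5  0.2 -0.8] w 0.4
```

```bash
python3 -m crank '[{"travel":[-1,0,0],"turn":0},{"travel":[-1,0,0],"turn":0},{"travel":[-1,0,0],"turn":0}]' >/dev/null; python3 log.py
python3 -m crank '[{"travel":[-1,0,0],"turn":0},{"travel":[-1,0,0],"turn":0}]' >/dev/null; python3 log.py
```

```text
t 2.95 q [-0.449, 1.13, 0.19, -0.005, 1.859, -1.389] p [894.1, -419.1, 305.6] x [-0.806  0.591  0.035] y [ 0.591  0.807 -0.012] z [-0.035  0.011 -0.999] F [ 1.2 -0.2  0. ] w 0.8
t 3.15 q [-0.466, 1.204, 0.092, -0.005, 1.843, -1.407] p [910.5, -446.4, 278.3] x [-0.807  0.59  -0.003] y [ 0.59   0.807 -0.004] z [-0.001 -0.005 -1.   ] F [ 0.2 -0.  -1. ] w 0.4
```

```bash
python3 -m crank '[{"travel":[-1,0,-1],"turn":0},{"travel":[-1,0,-1],"turn":0}]' >/dev/null; python3 log.py
python3 -m crank '[{"travel":[-1,0,-1],"turn":0},{"travel":[-1,0,-1],"turn":0}]' >/dev/null; python3 log.py
```

```text
t 3.35 q [-0.48, 1.152, 0.086, -0.004, 1.849, -1.42] p [904.5, -458.3, 334.1] x [-0.806  0.589 -0.054] y [0.59  0.807 0.004] z [ 0.046 -0.028 -0.999] F [-0.  -0.1  1.3] w 0.5
t 3.55 q [-0.49, 1.093, 0.086, -0.003, 1.844, -1.431] p [898.4, -467.0, 394.4] x [-0.801  0.587 -0.118] y [0.589 0.808 0.014] z [ 0.104 -0.058 -0.993] F [0.3 0.3 0.3] w 0.5
```

```bash
cat > kin.py <<'E'
import numpy as np, json
from scipy.spatial.transform import Rotation as R
from scipy.optimize import least_squares
def chain(q,k):
    a1,a2,a3,e,d1,Lt=k
    R1=R.from_euler('z',q[0]);R2=R1*R.from_euler('y',q[1]);R3=R2*R.from_euler('y',q[2])
    R6=R3*R.from_euler('z',q[3])*R.from_euler('y',q[4])*R.from_euler('z',q[5])
    w=np.array([0,0,d1])+R1.apply([a1,0,0])+R2.apply([0,0,a2])+R3.apply([e,0,a3])
    return w,w+R6.apply([0,0,Lt]),R6
D=[json.loads(l) for l in open('log.jsonl')]
C=(chain(D[0]['q'],[0]*6)[2].inv()*R.from_rotvec(D[0]['r']))
f=lambda k:np.concatenate([chain(d['q'],k)[1]-d['p'] for d in D]+[1e-3*(k-np.array([0,400,400,0,300,250]))])
s=least_squares(f,[0,400,400,0,300,250.]); K=s.x
if __name__=="__main__":
    print(K.round(1),C.as_matrix().round(2).tolist())
    for d in D: print((chain(d['q'],K)[1]-d['p']).round(1), ((chain(d['q'],K)[2]*C).inv()*R.from_rotvec(d['r'])).magnitude().round(4))
E
python3 kin.py
```

```text
[-3.000e-01  5.634e+02  4.849e+02  7.910e+01  2.885e+02  2.674e+02] [[0.0, -1.0, 0.0], [1.0, 0.0, 0.0], [-0.0, 0.0, 1.0]]Traceback (most recent call last):
  File "kin.py", line 16, in <module>
    for d in D: print((chain(d['q'],K)[1]-d['p']).round(1), ((chain(d['q'],K)[2]*C).inv()*R.from_rotvec(d['r'])).magnitude().round(4))
                                                            ^^^^^^^^^^^^^^^^^^^^^^^^^^^^^^^^^^^^^^^^^^^^^^^^^^^^^^^^^^^^^^^^^^^^^^
AttributeError: 'float' object has no attribute 'round'
```

```bash
cat > ik.py <<'E'
from kin import *
lo=np.array([-3,-.9,.1,-1.29,.13,-2.5]);hi=np.array([3,2.1,2.56,4.4,2.67,2.5])
def tgt(al,be):
    z=np.array([np.cos(al)*np.cos(be),np.sin(al)*np.cos(be),-np.sin(be)])
    y=np.array([np.sin(al),-np.cos(al),0]); # horizontal
    y=-y if TY>0 else y
    x=np.cross(y,z); return np.array([x,y,z]).T
TY=1
def ik(P,M,q0):
    T=R.from_matrix(M)
    def f(q):
        w,p,r=chain(q,K); return np.r_[(p-P)/100,((r*C).inv()*T).as_rotvec()*3,1e-4*(q-q0)]
    s=least_squares(f,np.clip(q0,lo,hi),bounds=(lo,hi)); w,p,r=chain(s.x,K)
    return s.x,np.linalg.norm(p-P),((r*C).inv()*T).magnitude()
E
python3 - <<'E'
from kin import *
for d in D: print((chain(d['q'],K)[1]-d['p']).round(1),round(float(((chain(d['q'],K)[2]*C).inv()*R.from_rotvec(d['r'])).magnitude()),3))
import ik
from ik import *
pts=[(525,175,300),(520,60,290),(515,-20,200),(510,-65,95)]
for al in np.radians([-60,-45,-30,-15,0,15,30]):
  for be in np.radians([5,20,35,50]):
    out=[]
    M=tgt(al,be)
    if M[2,0]>0: M[:,0]*=-1; M[:,1]*=-1
    for P in pts:
      best=None
      for q0 in ([0,.4,1.6,0,.7,-1.4],[0,.4,1.6,.9,.7,-1.4],[0,.4,1.6,-.9,.7,-1.4],[0,.4,1.6,2.5,.7,1.4],[0,.4,1.6,2.5,.7,-1.4]):
        q,e1,e2=ik(np.array(P,float),M,np.array(q0)); 
        if e1<2 and e2<.02 and (best is None or abs(q[3])<abs(best[3])): best=q
      out.append('--' if best is None else ' '.join('%.2f'%v for v in best[[0,3,4,5]]))
    print(int(np.degrees(al).round()),int(np.degrees(be).round()),' | '.join(out))
E
```

```text
[ -1.1 -11.9   0.2] 0.0
[ -3.9 -11.2   0.1] 0.0
[ -4.7 -10.8   0. ] 0.0
[ -3.7 -11.2   0. ] 0.0
[ -3.7 -11.2   0. ] 0.0
[ -4.4 -11.    0. ] 0.0
[ -4.2 -11.   -0. ] 0.0
[ -3.9 -11.2  -0.1] 0.0
[ -4.9 -10.7  -0.1] 0.0
[ -6.2 -10.1  -0.1] 0.0
[-7.7 -9.3 -0.2] 0.0
-60 5 0.80 -1.29 1.68 0.92 | -- | -- | --
-60 20 0.78 -1.15 1.50 0.80 | 0.61 -1.28 1.36 0.85 | -- | --
-60 35 0.72 -0.97 1.35 0.64 | 0.55 -1.08 1.19 0.64 | 0.40 -1.29 1.01 0.86 | --
-60 50 0.64 -0.75 1.23 0.45 | 0.45 -0.82 1.07 0.37 | 0.29 -1.01 0.83 0.51 | --
-45 5 -- | -- | -- | 0.37 4.29 1.53 1.67
-45 20 -- | -- | -- | 0.33 4.27 1.20 1.53
-45 35 0.73 -1.11 1.16 0.58 | 0.53 -1.24 0.99 0.59 | -- | 0.25 4.33 0.86 1.32
-45 50 0.63 -0.82 1.05 0.30 | 0.43 -0.89 0.89 0.21 | 0.25 -1.17 0.65 0.42 | --
-30 5 -- | 0.59 4.31 1.33 1.23 | 0.38 4.05 1.47 1.55 | 0.24 3.91 1.67 1.75
-30 20 -- | -- | 0.34 4.10 1.07 1.36 | 0.20 3.85 1.29 1.63
-30 35 0.70 -1.27 0.94 0.52 | -- | 0.27 4.31 0.69 1.03 | 0.14 3.87 0.86 1.46
-30 50 0.61 -0.88 0.85 0.12 | 0.37 -0.93 0.68 0.01 | -- | 0.06 4.11 0.44 1.12
-15 5 0.74 4.21 1.27 1.21 | 0.46 3.90 1.27 1.38 |
[... 604 characters left out ...]
81 0.39 1.73
15 5 0.38 3.27 1.18 1.53 | -0.03 2.83 1.26 1.64 | -0.33 2.55 1.54 1.54 | -0.49 2.39 1.68 1.39
15 20 0.37 3.31 0.65 1.47 | -0.02 2.74 0.73 1.78 | -0.30 2.53 1.06 1.69 | -0.45 2.45 1.29 1.51
15 35 0.36 3.60 0.18 1.17 | 0.01 2.31 0.28 2.24 | -0.25 2.35 0.60 1.96 | -0.39 2.43 0.86 1.68
15 50 0.35 -0.22 0.26 -1.29 | 0.04 0.55 0.27 -2.27 | -- | -0.31 2.19 0.44 2.02
30 5 0.14 2.73 1.18 1.70 | -0.25 2.33 1.28 1.78 | -0.49 2.12 1.45 1.63 | -0.62 2.01 1.53 1.47
30 20 0.16 2.59 0.70 1.88 | -0.21 2.16 0.86 2.05 | -0.46 2.06 1.08 1.83 | -0.58 2.03 1.21 1.60
30 35 0.19 2.04 0.30 2.46 | -- | -0.38 1.84 0.73 2.16 | -0.50 1.97 0.86 1.81
30 50 0.23 0.61 0.33 -2.38 | -- | -- | -0.40 1.70 0.54 2.20
```

```bash
python3 log.py; python3 - <<'E'
from ik import *
from h import *
i=imaging.camera_info("side")
for uv in [(145,134),(58,108),(186,90),(28,168),(80,158),(235,124),(302,95)]: print(uv,plane(i,uv,0).round(0))
i=imaging.camera_info("scene")
for uv in [(537,103),(640,172),(463,77),(473,215)]: print(uv,plane(i,uv,0).round(0))
pts=[(525,150,330),(520,60,310),(450,50,300),(515,-20,200),(510,-65,95)]
for al in np.radians([30,45,60,75,90]):
  for be in np.radians([20,35,45,55,65]):
    z=np.array([np.cos(al)*np.cos(be),np.sin(al)*np.cos(be),-np.sin(be)])
    x=np.array([-np.sin(al),np.cos(al),0]); M=np.array([x,np.cross(z,x),z]).T
    out=[]; q0=np.array([.3,.4,1.4,.6,.9,-.6])
    for P in pts:
      q,e1,e2=ik(np.array(P,float),M,q0)
      ok=e1<2 and e2<.02
      if ok: q0=q
      out.append(' '.join('%.2f'%v for v in q) if ok else '--')
    print(int(np.degrees(al).round()),int(np.degrees(be).round()),' | '.join(out))
E
```

```text
t 3.55 q [-0.49, 1.093, 0.086, -0.003, 1.844, -1.431] p [898.4, -467.0, 394.4] x [-0.801  0.587 -0.118] y [0.589 0.808 0.014] z [ 0.104 -0.058 -0.993] F [0.3 0.3 0.3] w 0.5
(145, 134) [349. 859.   0.]
(58, 108) [  73. 1264.    0.]
(186, 90) [ 567. 1254.    0.]
(28, 168) [-20. 751.   0.]
(80, 158) [135. 755.   0.]
(235, 124) [646. 826.   0.]
(302, 95) [ 970. 1019.    0.]
(537, 103) [361. 862.   0.]
(640, 172) [736. 830.   0.]
(463, 77) [122. 778.   0.]
(473, 215) [620. 337.   0.]
30 20 -- | -- | -- | -- | --
30 35 0.11 0.02 2.24 1.69 0.33 -1.94 | -0.16 0.06 2.27 1.61 0.54 -2.05 | -0.24 -0.04 2.40 1.61 0.60 -2.11 | -- | --
30 45 0.15 0.00 2.15 0.86 0.35 -1.10 | -0.10 0.03 2.19 1.08 0.49 -1.50 | -0.16 -0.08 2.32 1.12 0.52 -1.59 | -0.32 0.28 2.26 1.53 0.56 -2.20 | --
30 55 0.18 0.02 2.06 0.40 0.52 -0.64 | -0.05 0.03 2.10 0.61 0.57 -1.02 | -0.09 -0.08 2.23 0.66 0.57 -1.10 | -0.25 0.24 2.19 1.05 0.48 -1.68 | -0.37 0.49 2.21 1.52 0.46 -2.31
30 65 0.21 0.05 1.96 0.20 0.72 -0.43 | 0.01 0.05 2.01 0.32 0.72 -0.72 | -0.02 -0.06 2.15 0.35 0.70 -0.77 | -0.19 0.23 2.11 0.57 0.53 -1.17 | -0.29 0.46 
[... 2361 characters left out ...]
.85 1.07 1.58 -2.40 | -0.43 0.42 1.99 1.02 1.58 -2.49 | -- | --
90 35 -0.14 0.32 1.86 0.99 1.33 -2.15 | -0.31 0.37 1.84 0.91 1.43 -2.26 | -0.37 0.30 1.98 0.88 1.42 -2.34 | -0.44 0.57 1.84 0.85 1.38 -2.48 | --
90 45 -0.08 0.27 1.83 0.83 1.26 -2.02 | -0.25 0.31 1.83 0.78 1.34 -2.15 | -0.31 0.23 1.97 0.77 1.32 -2.23 | -0.39 0.50 1.85 0.76 1.26 -2.38 | --
90 55 -0.01 0.23 1.81 0.66 1.20 -1.86 | -0.18 0.26 1.82 0.63 1.26 -2.02 | -0.23 0.17 1.96 0.63 1.24 -2.09 | -0.33 0.43 1.87 0.64 1.15 -2.26 | -0.41 0.62 1.87 0.66 1.03 -2.44
90 65 0.07 0.21 1.78 0.48 1.17 -1.70 | -0.11 0.22 1.81 0.47 1.20 -1.87 | -0.14 0.13 1.96 0.47 1.17 -1.93 | -0.26 0.38 1.88 0.49 1.05 -2.11 | -0.34 0.56 1.91 0.53 0.90 -2.29
```

I can tip the tool by pushing at the arm's reach limit. The kinematic scan says the best pose points towards +y at about 45° down, coming from the -y side. First I'll undo this small tilt, then swing to the left and tilt there.

```bash
python3 -m crank '[{"travel":[-1,0,1],"turn":0},{"travel":[-1,0,1],"turn":0},{"travel":[-1,0,1],"turn":0}]' >/dev/null; python3 log.py
python3 -m crank '[{"travel":[1,0,-0.6],"turn":0.5},{"travel":[1,0,-0.6],"turn":0.5},{"travel":[0.6,0.7,-0.8],"turn":0.5},{"travel":[0.6,0.7,-0.8],"turn":0.5}]' >/dev/null; python3 log.py
```

```text
t 3.85 q [-0.507, 1.19, 0.086, 0.001, 1.647, -1.447] p [943.6, -510.4, 303.1] x [-0.787  0.578 -0.215] y [0.587 0.809 0.028] z [ 0.19  -0.105 -0.976] F [-0.1  0.3  0.2] w 0.5
t 4.25 q [-0.425, 0.842, 0.652, -0.017, 1.461, -1.183] p [880.8, -391.1, 359.5] x [-0.673  0.718 -0.178] y [0.722 0.69  0.054] z [ 0.162 -0.092 -0.983] F [0.8 1.  1.3] w 0.8
```

```bash
python3 -m crank '[{"travel":[1,0,-0.6],"turn":0.9},{"travel":[1,0,-0.6],"turn":0.9},{"travel":[1,0,-0.4],"turn":0.9},{"travel":[1,0.3,0],"turn":0.9},{"travel":[1,0.3,0],"turn":0.9},{"travel":[1,0.3,0],"turn":0.9},{"travel":[1,0,0],"turn":0.9},{"travel":[1,0,0],"turn":0.9},{"travel":[1,0,0],"turn":0.9},{"travel":[1,0,0],"turn":0.9},{"travel":[1,0,0],"turn":0.9}]' >/dev/null; python3 log.py
```

```text
t 5.35 q [0.188, 0.439, 1.181, -0.168, 1.265, 0.497] p [786.8, 114.3, 441.4] x [ 0.279  0.96  -0.028] y [ 0.919 -0.259  0.298] z [ 0.279 -0.109 -0.954] F [ 0.1  0.2 -0.3] w 0.6
```

```bash
python3 -m crank '[{"travel":[0.2,-0.9,-0.35],"turn":0},{"travel":[0.2,-0.9,-0.35],"turn":0},{"travel":[0.2,-0.9,-0.35],"turn":0},{"travel":[0.2,-0.9,-0.35],"turn":0},{"travel":[0.5,-0.8,-0.3],"turn":0},{"travel":[0.5,-0.8,-0.3],"turn":0}]' >/dev/null; python3 log.py
```

```text
t 5.95 q [0.58, 0.128, 1.513, -0.265, 1.278, 0.914] p [548.5, 286.0, 484.2] x [0.28  0.96  0.008] y [ 0.903 -0.267  0.336] z [ 0.324 -0.087 -0.942] F [1.1 0.3 0.3] w 0.1
```

```bash
python3 -m crank '[{"travel":[0.7,-0.7,-0.3],"turn":0},{"travel":[0.7,-0.7,-0.3],"turn":0},{"travel":[0.8,-0.6,-0.2],"turn":0},{"travel":[0.8,-0.6,-0.2],"turn":0},{"travel":[1,-0.5,-0.2],"turn":0},{"travel":[1,-0.5,-0.2],"turn":0}]' >/dev/null; python3 log.py
python3 -m crank '[{"travel":[1,-0.5,-0.2],"turn":0},{"travel":[1,-0.5,-0.2],"turn":0},{"travel":[1,-0.4,-0.1],"turn":0},{"travel":[1,-0.4,0],"turn":0}]' >/dev/null; python3 log.py
```

```text
t 6.55 q [1.029, 0.303, 1.2, -0.341, 1.479, 1.328] p [435.7, 557.6, 533.0] x [0.278 0.958 0.069] y [ 0.889 -0.284  0.36 ] z [ 0.365 -0.039 -0.93 ] F [1.  1.4 0.1] w 0.5
t 6.95 q [1.187, 0.601, 0.689, -0.365, 1.691, 1.414] p [402.6, 751.2, 566.3] x [0.274 0.955 0.112] y [ 0.883 -0.297  0.365] z [ 0.381 -0.001 -0.924] F [1.6 0.6 2. ] w 0.6
```

```bash
python3 -m crank '[{"travel":[1,-0.3,0.3],"turn":0},{"travel":[1,-0.3,0.3],"turn":0},{"travel":[1,-0.2,0.4],"turn":0},{"travel":[1,-0.2,0.4],"turn":0}]' >/dev/null; python3 log.py
python3 -m crank '[{"travel":[1,-0.2,0.5],"turn":0},{"travel":[1,-0.2,0.5],"turn":0},{"travel":[1,-0.2,0.5],"turn":0}]' >/dev/null; python3 log.py
```

```text
t 7.35 q [1.23, 0.991, 0.092, -0.385, 1.842, 1.379] p [419.2, 900.7, 511.4] x [0.256 0.953 0.164] y [ 0.879 -0.299  0.37 ] z [ 0.402  0.05  -0.914] F [ 0.5  1.4 -3. ] w 0.5
t 7.65 q [1.243, 1.074, 0.086, -0.379, 1.69, 1.423] p [427.8, 959.8, 442.2] x [0.223 0.944 0.242] y [ 0.874 -0.304  0.379] z [ 0.431  0.128 -0.893] F [-0.3 -0.   0.9] w 0.7
```

```bash
python3 -m crank '[{"travel":[1,-0.5,0],"turn":0},{"travel":[1,-0.5,0],"turn":0},{"travel":[1,-0.5,0],"turn":0},{"travel":[1,-0.5,0],"turn":0}]' >/dev/null; python3 log.py
```

```text
t 8.05 q [1.333, 1.104, 0.086, -0.405, 1.565, 1.523] p [355.6, 1028.7, 424.7] x [0.175 0.917 0.359] y [ 0.868 -0.315  0.383] z [ 0.465  0.245 -0.851] F [-0.4  0.4 -0.4] w 0.4
```

```bash
python3 -m crank '[{"travel":[1,-0.3,0],"turn":0},{"travel":[1,-0.3,0],"turn":0},{"travel":[1,-0.3,0],"turn":0},{"travel":[1,-0.3,0],"turn":0}]' >/dev/null; python3 log.py
python3 -m crank '[{"travel":[1,-0.3,0],"turn":0},{"travel":[1,-0.3,0],"turn":0},{"travel":[1,-0.3,0],"turn":0},{"travel":[1,-0.3,0],"turn":0}]' >/dev/null; python3 log.py
```

```text
t 8.45 q [1.392, 1.102, 0.086, -0.425, 1.446, 1.578] p [304.6, 1076.7, 444.3] x [0.112 0.871 0.479] y [ 0.868 -0.32   0.379] z [ 0.483  0.373 -0.792] F [-0.1  0.1  0.9] w 0.5
t 8.85 q [1.448, 1.093, 0.086, -0.451, 1.341, 1.625] p [250.7, 1115.1, 472.9] x [0.049 0.812 0.582] y [ 0.871 -0.32   0.372] z [ 0.488  0.489 -0.723] F [-0.6 -0.7 -0.3] w 0.1
```

```bash
python3 -m crank '[{"travel":[1,-0.3,0],"turn":0},{"travel":[1,-0.3,0],"turn":0},{"travel":[-0.8,0.5,-0.4],"turn":0},{"travel":[-0.8,0.5,-0.4],"turn":0},{"travel":[-0.8,0.5,-0.4],"turn":0},{"travel":[-0.8,0.5,-0.4],"turn":0}]' >/dev/null; python3 log.py
python3 -m crank '[{"travel":[-0.8,0.5,-0.4],"turn":0},{"travel":[-0.8,0.5,-0.4],"turn":0},{"travel":[-0.8,0.5,-0.4],"turn":0},{"travel":[-0.8,0.5,-0.4],"turn":0}]' >/dev/null; python3 log.py
```

```text
t 9.45 q [1.422, 0.657, 0.912, -0.526, 0.909, 1.799] p [251.9, 982.6, 481.9] x [0.01  0.775 0.632] y [ 0.876 -0.312  0.368] z [ 0.482  0.55  -0.682] F [1.  1.4 1.4] w 0.3
t 9.85 q [1.309, 0.328, 1.44, -0.542, 0.669, 1.806] p [295.5, 786.9, 476.9] x [0.005 0.768 0.64 ] y [ 0.877 -0.311  0.367] z [ 0.481  0.56  -0.675] F [0.9 1.2 0.2] w 0.3
```

```bash
sed -i 's/a1,a2,a3,e,d1,Lt=k/a1,a2,a3,e,d1,Lt,b=(list(k)+[0])[:7]/; s/\[a1,0,0\]/[a1,b,0]/; s/\[0,400,400,0,300,250\]/[0,400,400,0,300,250,0]/; s/\[0,400,400,0,300,250\.\]/[0,400,400,0,300,250.,0]/' kin.py; cat > path.py <<'E'
from ik import *
print(K.round(1), "rms",np.sqrt(np.mean(s.fun[:-7]**2)))
z=R.from_rotvec(D[-1]['r']).as_matrix()[:,2]; z=z/np.linalg.norm(z)
y=np.cross(z,[0,0,1.]); y/=np.linalg.norm(y)   # horizontal, x = y cross z
M=np.array([np.cross(y,z),y,z]).T
if M[2,0]<0: M[:,0]*=-1; M[:,1]*=-1
M0=R.from_rotvec(D[-1]['r']).as_matrix()
q0=np.array(D[-1]['q'])
for P,MM in [((330,600,477),M0),((360,450,477),M0),((400,250,480),M0),((430,120,480),M0),((430,120,480),M),((520,150,400),M),((520,150,330),M),((510,100,320),M),((420,90,320),M),((420,-40,230),M),((510,-40,230),M),((505,-80,95),M)]:
    q,e1,e2=ik(np.array(P,float),MM,q0); print(P,q.round(2),round(e1,1),round(e2,3)); q0=q
E
python3 path.py
```

```text
[  0.  563.1 484.9  77.5 312.4 292.6  11.9] rms 6.339323283059623e-05
(330, 600, 477) [ 1.14  0.05  1.78 -0.41  0.53  1.59] 0.0 0.0
(360, 450, 477) [ 0.88 -0.16  1.98 -0.04  0.49  1.1 ] 0.0 0.0
(400, 250, 480) [ 0.28 -0.34  2.1   0.64  0.75  0.14] 0.0 0.0
(430, 120, 480) [-0.19 -0.3   2.07  0.83  1.05 -0.31] 0.0 0.0
(430, 120, 480) [-0.19 -0.3   2.07  0.83  1.05  0.21] 0.0 0.0
(520, 150, 400) [-0.07 -0.05  2.06  0.95  0.81  0.07] 0.0 0.0
(520, 150, 330) [-0.07  0.06  2.14  1.12  0.72 -0.16] 0.0 0.0
(510, 100, 320) [-0.2   0.07  2.16  1.11  0.8  -0.27] 0.0 0.0
(420, 90, 320) [-0.3  -0.09  2.31  1.08  0.87 -0.31] 0.0 0.0
(420, -40, 230) [-0.66  0.21  2.29  1.1   0.97 -0.77] 0.0 0.0
(510, -40, 230) [-0.53  0.31  2.14  1.14  0.93 -0.66] 0.0 0.0
(505, -80, 95) [-0.62  0.62  2.14  1.32  0.86 -1.05] 0.0 0.0
```

```bash
python3 -m crank '[{"travel":[-0.8,0.45,-0.4],"turn":0},{"travel":[-0.8,0.45,-0.4],"turn":0},{"travel":[-0.8,0.45,-0.4],"turn":0},{"travel":[-0.8,0.45,-0.4],"turn":0},{"travel":[-0.8,0.45,-0.4],"turn":0},{"travel":[-0.8,0.45,-0.4],"turn":0}]' >/dev/null; python3 log.py
python3 -m crank '[{"travel":[-0.8,0.45,-0.4],"turn":0.3},{"travel":[-0.8,0.45,-0.4],"turn":0.3},{"travel":[-0.8,0.45,-0.4],"turn":0.4},{"travel":[-0.8,0.45,-0.4],"turn":0.4}]' >/dev/null; python3 log.py
```

```text
t 10.45 q [0.964, -0.093, 1.967, -0.171, 0.425, 1.274] p [352.8, 493.2, 461.2] x [-0.007  0.756  0.654] y [ 0.875 -0.312  0.37 ] z [ 0.484  0.575 -0.66 ] F [ 0.7 -0.2  0.1] w 0.5
t 10.85 q [0.494, -0.288, 2.158, 0.592, 0.522, 0.402] p [384.5, 313.4, 445.0] x [0.098 0.705 0.702] y [ 0.866 -0.407  0.289] z [ 0.49   0.58  -0.651] F [ 1.  -0.9  0.6] w 0.3
```

```bash
python3 -m crank '[{"travel":[-0.55,0.6,-0.6],"turn":0.4},{"travel":[-0.55,0.6,-0.6],"turn":0.4},{"travel":[-0.55,0.6,-0.6],"turn":0.4},{"travel":[-0.55,0.6,-0.6],"turn":0.4},{"travel":[0,0,0],"turn":0.4},{"travel":[0,0,0],"turn":0.4}]' >/dev/null; python3 log.py; python3 path.py | head -1
python3 - <<'E'
from h import *
for n in ["scene","side","wrist"]: cv2.imwrite(f"pics/{n}1.png",imaging.get_image(n))
E
```

```text
t 11.45 q [-0.201, -0.351, 2.126, 0.874, 1.032, 0.014] p [412.8, 124.8, 478.2] x [0.292 0.59  0.753] y [ 0.807 -0.574  0.137] z [ 0.513  0.567 -0.644] F [ 0.4  0.1 -0.2] w 0.3
[  0.  563.1 484.9  77.5 312.4 292.6  11.9] rms 5.954937213839465e-05
```

View pics/scene1.png

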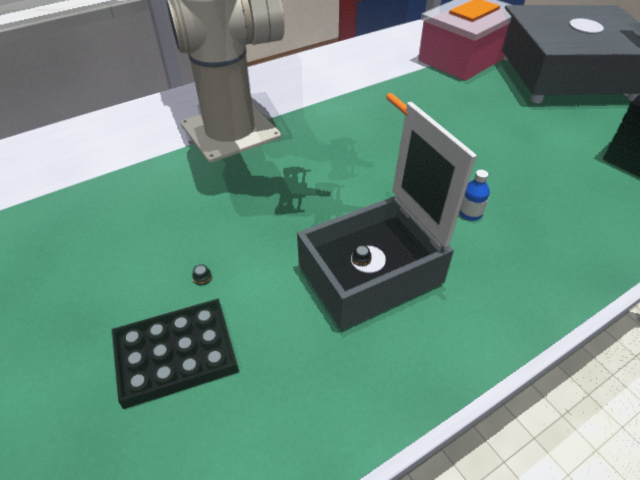

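View pics/side1.png

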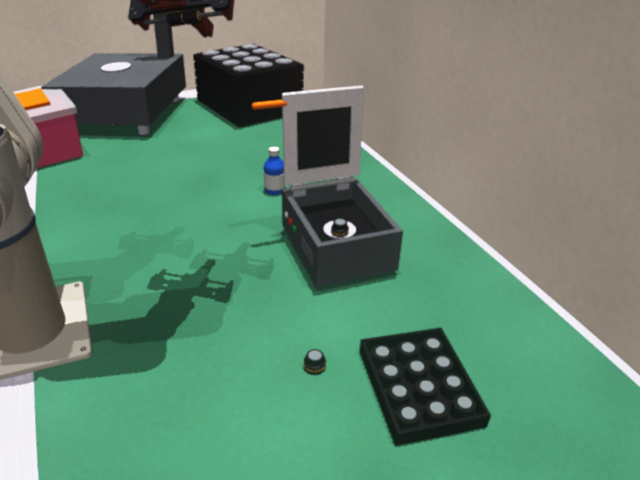

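View pics/wrist1.png

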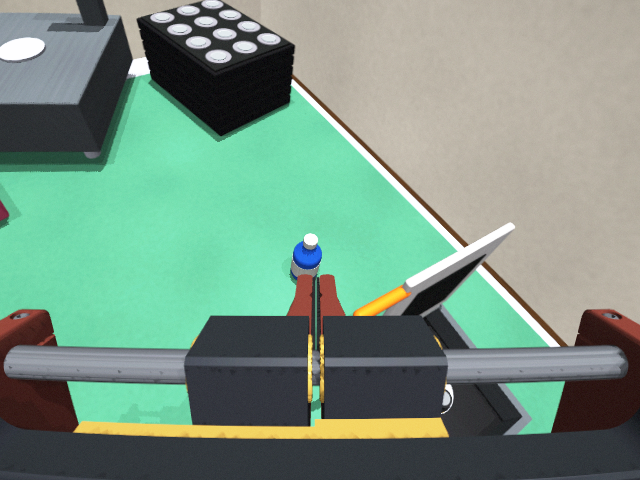

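```bash
python3 - <<'E'
from h import *
W={n:imaging.camera_info(n) for n in["scene","side"]}
ends={}
for n,box in [("scene",(370,80,420,125)),("side",(240,90,295,120))]:
    im=cv2.imread(f"pics/{n}1.png"); m=cv2.inRange(cv2.cvtColor(im,cv2.COLOR_BGR2HSV),(4,150,120),(22,255,255))
    mm=np.zeros_like(m); x0,y0,x1,y1=box; mm[y0:y1,x0:x1]=m[y0:y1,x0:x1]
    ys,xs=np.nonzero(mm); pts=np.c_[xs,ys].astype(float); c=pts.mean(0); u,sv,vt=np.linalg.svd(pts-c,full_matrices=False); d=vt[0]; d*=np.sign(-d[0]) # toward left = end
    s=(pts-c)@d; w=np.percentile(abs((pts-c)@vt[1]),95)
    print(n,c,"end",c+d*s.max(),"base",c+d*s.min(),"halfw",w)
    ends[n]=(c+d*(s.max()-w),c+d*s.min())
    cr=im[y0-30:y1+60,x0-30:x1+80]; cv2.imwrite(f"pics/r_{n}.png",cv2.resize(cr,None,fx=4,fy=4))
E_,g=tri(W["scene"],ends["scene"][0],W["side"],ends["side"][0]); B,g2=tri(W["scene"],ends["scene"][1],W["side"],ends["side"][1])
print("rod_end",E_,g,"base",B,g2, "len",np.linalg.norm(E_-B))
# corners re-check in the unobstructed pics
for n,uvs in [("scene",[(298,233.7),(343,298),(453,250.5)]),("side",[(316.8,245),(402,230.8)])]:
    print(n,[plane(W[n],u,110)[:2].round(1).tolist() for u in uvs])
E
```

```text
scene [397.00653595 102.17647059] end [387.98556101  93.92281423] base [407.29241192 111.58743627] halfw 3.067440402217784
side [268.4600939  103.30516432] end [251.89047056 104.67852839] base [285.98776567 101.85239294] halfw 3.071078700878799
rod_end [506.64047287 142.05387406 313.70690917] 1.4610719046845648 base [568.47352595 132.00727378 315.24631768] 0.6286358526654773 len 62.662831159822474
scene [[549.8, -90.0], [723.5, -101.4], [742.2, 133.8]]
side [[545.0, -85.6], [721.0, -103.7]]
```

```bash
python3 - <<'E'
import cv2
im=cv2.imread("pics/scene1.png");cv2.imwrite("pics/sc3.png",cv2.resize(im[190:340,290:470],None,fx=4,fy=4))
im=cv2.imread("pics/wrist1.png");cv2.imwrite("pics/wr3.png",cv2.resize(im[210:340,230:420],None,fx=4,fy=4))
E
```

```text
(no output)
```

View pics/wr3.png

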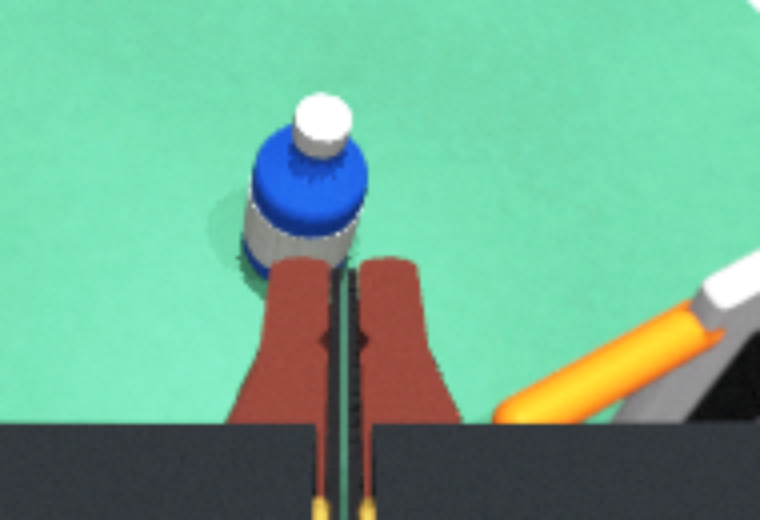

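View pics/sc3.png

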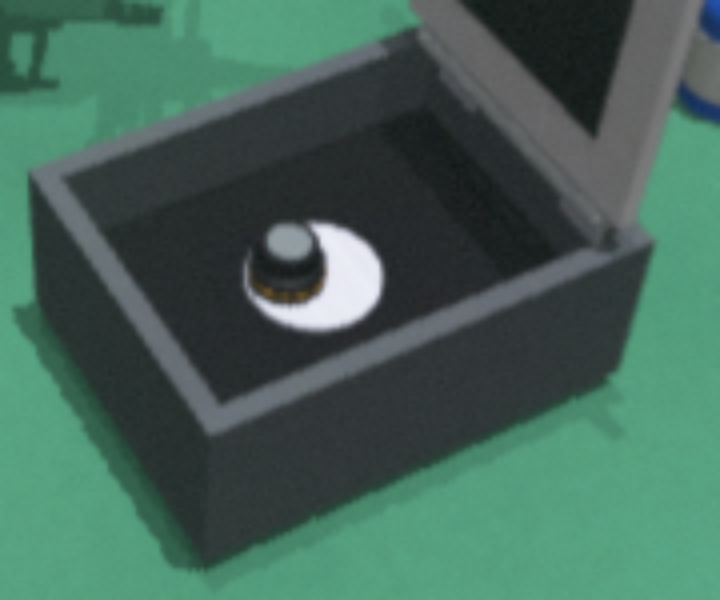

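The scene view shows the rod from (388,94) to (407,112), and the side view shows it from (252,105) to (286,102). Together they put rod_end at (506.6,142,313.7), which is within 2 mm of the model at a≈1.61. Next is the approach to above and behind the rod.

```bash
cat > go.py <<'E'
import sys
from h import *
from scipy.spatial.transform import Rotation as R
H=np.array([507.5,134.7,117.]);U=np.array([-.08,-.997,0]);X=np.array([.997,-.08,0])
def rod(a,s=20): return H+X*s+195*np.cos(a)*U+np.array([0,0,195*np.sin(a)])
def state():
    o=ctrl.get_obs(); return o['ee_pos'],R.from_rotvec(o['orientation']).as_matrix(),o
def need(P):
    p,M,o=state(); d=M.T@(np.array(P)-p); print("to",np.round(P,1),"tool mm",d.round(1),"/50",(d/50).round(2)); return d
E
python3 - <<'E'
from go import *
p,M,o=state(); x,y,z=M.T
Pc=rod(1.61)+17*x-7*z
print(Pc); need(Pc+45*x)
E
```

```text
[529.36624605 146.80499066 329.14878291]
to [542.3 173.5 363. ] tool mm [-21.5  63.7 166.7] /50 [-0.43  1.27  3.33]
```

```bash
python3 -m crank '[{"travel":[0,0.2,0.5],"turn":0.4},{"travel":[0,0.2,0.6],"turn":0.4},{"travel":[0,0.2,0.6],"turn":0.4},{"travel":[0,0.2,0.6],"turn":0.4},{"travel":[0,0.1,0.5],"turn":0.2},{"travel":[0,0,0],"turn":0}]'; python3 log.py;python3 - <<'E'
from go import *
p,M,o=state(); x,y,z=M.T
Pc=rod(1.61)+17*x-7*z
print(Pc); need(Pc+30*x)
E
```

```text
t: 12.2
ee_pos: [521.7, 188.3, 392.6]
orientation: [-2.34, -1.072, -1.102]
ft_force: [-0.9, 0.6, 0.0]
width: 0.4
t 12.2 q [0.023, -0.035, 2.092, 1.049, 0.704, 0.029] p [521.7, 188.3, 392.6] x [0.415 0.489 0.767] y [ 0.753 -0.657  0.012] z [ 0.51   0.573 -0.641] F [-0.9  0.6  0. ] w 0.4
[531.52718638 145.02685498 329.38209923]
to [544.  159.7 352.4] tool mm [-35.6  35.1  20.8] /50 [-0.71  0.7   0.42]
```

```bash
python3 -m crank '[{"travel":[-0.1,0.3,0.15],"turn":0},{"travel":[-0.2,0.3,0.15],"turn":0},{"travel":[-0.2,0.1,0.1],"turn":0},{"travel":[-0.2,0.1,0],"turn":0},{"travel":[0,0,0],"turn":0}]'; python3 log.py;python3 - <<'E'
from go import *
p,M,o=state(); x,y,z=M.T
Pc=rod(1.61)+17*x-7*z
need(Pc)
for n in ["scene","side"]: 
    im=imaging.get_image(n); c=im[60:210,320:490] if n=="scene" else im[50:200,220:390]
    cv2.imwrite(f"pics/{n}2.png",cv2.resize(c,None,fx=3.5,fy=3.5))
E
```

```text
t: 12.7
ee_pos: [545.6, 160.9, 356.3]
orientation: [-2.326, -1.096, -1.105]
ft_force: [0.1, 0.7, -0.5]
width: 0.3
t 12.7 q [-0.052, 0.062, 2.09, 1.147, 0.726, -0.167] p [545.6, 160.9, 356.3] x [0.4   0.499 0.769] y [ 0.764 -0.644  0.021] z [ 0.506  0.579 -0.639] F [ 0.1  0.7 -0.5] w 0.3
to [531.3 145.1 329.4] tool mm [-34.3  -1.4   0.8] /50 [-0.69 -0.03  0.02]
```

View pics/scene2.png

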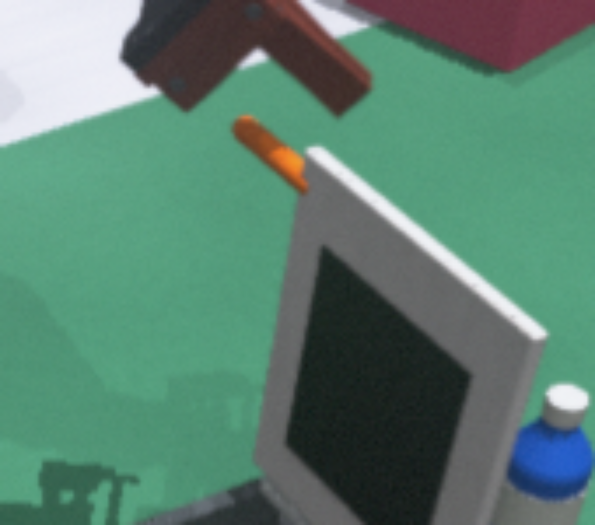

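View pics/side2.png

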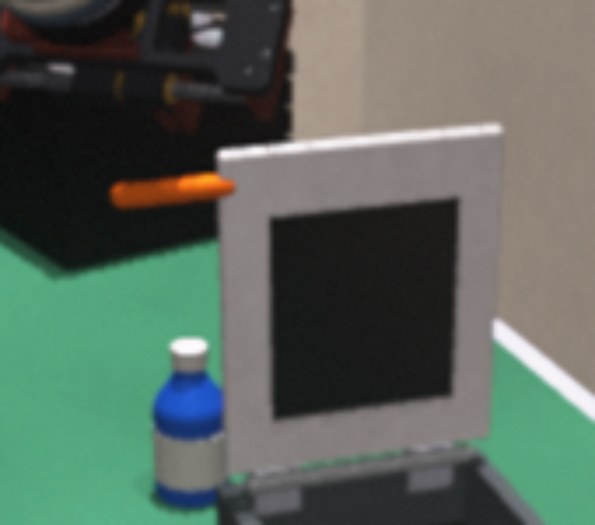

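```bash
python3 -m crank '[{"travel":[-0.15,0,0],"turn":0},{"travel":[-0.15,0,0],"turn":0},{"travel":[-0.15,0,0],"turn":0},{"travel":[0,0,0],"turn":0}]'; python3 -m crank '[{"travel":[-0.08,0,0],"turn":0},{"travel":[-0.08,0,0],"turn":0},{"travel":[0,0,0],"turn":0}]'; python3 log.py; python3 - <<'E'
from go import *
p,M,o=state(); x,y,z=M.T
Pc=rod(1.61)+17*x-7*z
need(Pc); print("world -y in tool",M.T@[0,-1,0])
im=imaging.get_image("scene"); c=im[60:210,320:490] 
cv2.imwrite(f"pics/scene3.png",cv2.resize(c,None,fx=3.5,fy=3.5))
E
```

```text
t: 13.2
ee_pos: [535.8, 150.5, 341.1]
orientation: [-2.323, -1.101, -1.111]
ft_force: [0.1, 0.1, 0.1]
width: 0.4
t: 13.5
ee_pos: [532.5, 146.0, 334.5]
orientation: [-2.323, -1.1, -1.111]
ft_force: [-0.5, 0.1, 0.2]
width: 0.3
t 13.5 q [-0.093, 0.077, 2.138, 1.208, 0.733, -0.282] p [532.5, 146.0, 334.5] x [0.394 0.5   0.771] y [ 0.766 -0.643  0.025] z [ 0.508  0.581 -0.636] F [-0.5  0.1  0.2] w 0.3
to [531.2 145.2 329.4] tool mm [-4.8 -0.5  2.1] /50 [-0.1  -0.01  0.04]
world -y in tool [-0.50000378  0.64255975 -0.58061449]
```

View pics/scene3.png

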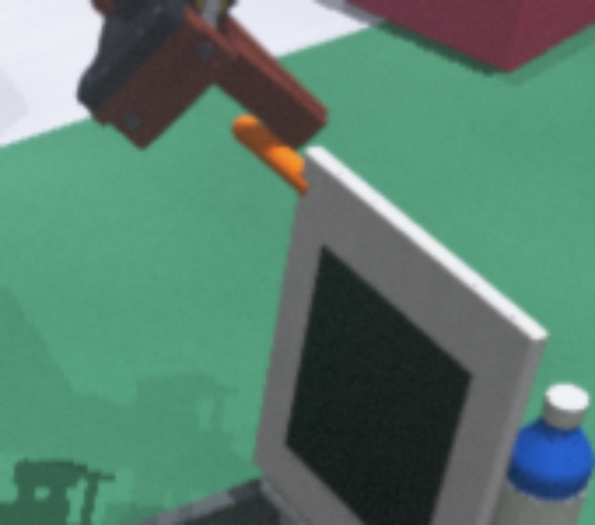

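```bash
python3 -m crank '[{"travel":[-0.06,0,0.04],"turn":0},{"travel":[-0.06,0.08,-0.07],"turn":0},{"travel":[-0.06,0.08,-0.07],"turn":0}]'; python3 -m crank '[{"travel":[-0.06,0.08,-0.07],"turn":0},{"travel":[-0.06,0.08,-0.07],"turn":0}]'; python3 log.py; python3 - <<'E'
from go import *
im=imaging.get_image("scene"); c=im[60:210,320:490] 
cv2.imwrite(f"pics/scene4.png",cv2.resize(c,None,fx=3.5,fy=3.5))
E
```

```text
t: 13.85
ee_pos: [533.2, 134.7, 333.0]
orientation: [-2.317, -1.102, -1.115]
ft_force: [-1.8, 1.6, 0.6]
width: 0.6
t: 14.05
ee_pos: [533.1, 121.9, 332.8]
orientation: [-2.316, -1.102, -1.114]
ft_force: [-0.8, 0.7, 1.2]
width: 0.6
t 14.05 q [-0.158, 0.087, 2.135, 1.199, 0.783, -0.324] p [533.1, 121.9, 332.8] x [0.39  0.499 0.774] y [ 0.768 -0.64   0.025] z [ 0.507  0.585 -0.633] F [-0.8  0.7  1.2] w 0.6
```

View pics/scene4.png

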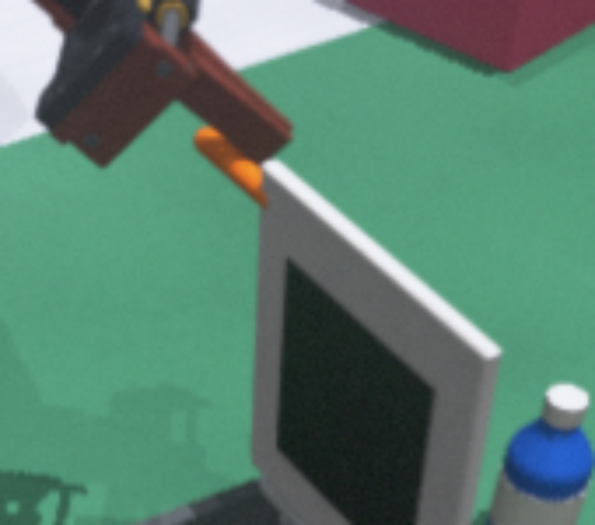

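The rod follows the finger at about 2 N. I'll keep pushing.

```bash
cat > rodm.py <<'E'
from go import *
import sys
def measure(tag=None):
    W={n:imaging.camera_info(n) for n in["scene","side"]}; res={}
    I={n:imaging.get_image(n) for n in W}
    # fit angle from orange pixel centroid-ish: print orange blob ends in each view and angle by matching the rod base/end rays to the circle
    for n,im in I.items():
        m=cv2.inRange(cv2.cvtColor(im,cv2.COLOR_BGR2HSV),(4,150,110),(22,255,255))
        # band of possible rod pixels: projections of rod points for all angles
        best=None
        A=np.arange(0,1.8,.01); sc=[]
        for a in A:
            hit=[]
            for s in np.linspace(2,54,14):
                u,v=proj(W[n],rod(a,s)).round().astype(int)
                hit.append(m[v,u]>0 if 0<=v<480 and 0<=u<640 else False)
            sc.append(sum(hit))
        sc=np.array(sc); k=sc.max(); res[n]=(round(float(A[sc>=k-1].mean()),3),int(k))
        if tag: cv2.imwrite(f"pics/{n}_{tag}.png",im)
    return res
if __name__=="__main__": 
    print(measure(sys.argv[1] if len(sys.argv)>1 else None), ctrl.get_obs()['t'])
E
python3 -m crank '[{"travel":[-0.05,0.065,-0.06],"turn":0},{"travel":[-0.05,0.065,-0.06],"turn":0},{"travel":[-0.05,0.065,-0.06],"turn":0}]'; python3 rodm.py p5; python3 log.py
```

```text
t: 14.4
ee_pos: [533.5, 104.3, 332.5]
orientation: [-2.319, -1.101, -1.114]
ft_force: [0.3, 1.3, 0.5]
width: 0.9
{'scene': (1.38, 14), 'side': (1.405, 14)} 14.5
t 14.5 q [-0.202, 0.091, 2.13, 1.185, 0.812, -0.34] p [533.7, 103.9, 332.5] x [0.392 0.499 0.773] y [ 0.766 -0.642  0.026] z [ 0.509  0.582 -0.634] F [-0.1 -0.2 -0.7] w 0.4
```

```bash
python3 -m crank '[{"travel":[-0.05,0.065,-0.06],"turn":0},{"travel":[-0.05,0.065,-0.06],"turn":0}]'; python3 rodm.py p6; python3 log.py; python3 - <<'E'
from go import *
p,M,o=state(); x,y,z=M.T
print("world dirs in tool: -x",(M.T@[-1,0,0]).round(2),"+z",(M.T@[0,0,1]).round(2),"-y",(M.T@[0,-1,0]).round(2))
Pk=rod(.85)-21*x-0*z; print("catch",Pk)
W0=np.array([425,p[1],p[2]+15]); W1=np.array([425,Pk[1]-15,Pk[2]-15]);
for a,b in [(p,W0),(W0,W1),(W1,Pk-10*x),]: print(np.round(b,0),"seg tool/50",(M.T@(b-a)/50).round(2))
E
```

```text
t: 14.7
ee_pos: [533.6, 93.4, 332.6]
orientation: [-2.319, -1.101, -1.115]
ft_force: [-0.5, -0.6, -0.4]
width: 0.4
{'scene': (1.335, 14), 'side': (1.36, 14)} 14.8
t 14.8 q [-0.228, 0.094, 2.126, 1.175, 0.832, -0.35] p [533.8, 93.1, 332.6] x [0.392 0.499 0.773] y [ 0.766 -0.642  0.026] z [ 0.509  0.582 -0.634] F [ 0.8 -0.6  0.1] w 0.4
world dirs in tool: -x [-0.39 -0.77 -0.51] +z [ 0.77  0.03 -0.63] -y [-0.5   0.64 -0.58]
catch [508.91152658  -5.6861931  247.26747367]
[425.  93. 348.] seg tool/50 [-0.62 -1.66 -1.3 ]
[425. -21. 232.] seg tool/50 [-2.92  1.4   0.14]
[505. -11. 240.] seg tool/50 [0.84 1.1  0.84]
```

```bash
python3 -m crank '[{"travel":[0.35,0,-0.15],"turn":0},{"travel":[-0.2,-0.7,-0.45],"turn":0},{"travel":[-0.4,-0.75,-0.5],"turn":0}]'; python3 rodm.py p7; python3 log.py
```

```text
t: 15.1
ee_pos: [448.0, 100.6, 356.9]
orientation: [-2.322, -1.099, -1.116]
ft_force: [-0.5, -0.4, -0.1]
width: 0.6
{'scene': (1.32, 13), 'side': (1.35, 14)} 15.2
t 15.2 q [-0.269, -0.107, 2.259, 1.109, 0.89, -0.283] p [443.5, 101.2, 355.4] x [0.394 0.498 0.772] y [ 0.765 -0.643  0.024] z [ 0.509  0.581 -0.635] F [-0.1  0.   0.1] w 0.6
```

```bash
python3 -m crank '[{"travel":[-0.85,0.2,-0.1],"turn":0},{"travel":[-0.85,0.3,0],"turn":0},{"travel":[-0.85,0.35,0],"turn":0},{"travel":[-0.6,0.35,0],"turn":0}]'; python3 rodm.py p8; python3 log.py; python3 - <<'E'
from go import *
p,M,o=state(); x,y,z=M.T
for a in (1.0,.85,.7):
    print(a); need(rod(a)-18*x)
E
```

```text
t: 15.6
ee_pos: [427.6, -20.5, 241.5]
orientation: [-2.316, -1.117, -1.131]
ft_force: [0.5, 0.1, -0.1]
width: 0.1
{'scene': (1.28, 13), 'side': (1.31, 14)} 15.7
t 15.7 q [-0.639, 0.207, 2.309, 1.184, 0.987, -0.845] p [428.6, -21.8, 240.4] x [0.382 0.504 0.775] y [ 0.767 -0.641  0.038] z [ 0.516  0.58  -0.631] F [-0.   0.6  0.5] w 0.1
1.0
to [512.1  19.  267.1] tool mm [73.2 39.  49.8] /50 [1.46 0.78 1.  ]
0.85
to [510.3  -4.3 249.6] tool mm [47.2 51.8 46.5] /50 [0.94 1.04 0.93]
0.7
to [508.6 -24.7 228.7] tool mm [20.1 62.8 47. ] /50 [0.4  1.26 0.94]
```

```bash
python3 -m crank '[{"travel":[0.2,0.3,0.3],"turn":0},{"travel":[0.3,0.3,0.3],"turn":0},{"travel":[0.3,0.3,0.3],"turn":0},{"travel":[0.2,0,0],"turn":0},{"travel":[0,0,0],"turn":0}]'; python3 rodm.py p9; python3 log.py; python3 - <<'E'
from go import *
p,M,o=state(); x,y,z=M.T
for a in (1.0,.9,.8):
    print(a); need(rod(a)-18*x)
E
```

```text
t: 16.2
ee_pos: [510.4, 1.8, 254.1]
orientation: [-2.321, -1.103, -1.129]
ft_force: [0.9, 0.2, -0.4]
width: 0.3
{'scene': (1.225, 13), 'side': (1.25, 10)} 16.3
t 16.3 q [-0.469, 0.253, 2.185, 1.242, 0.915, -0.706] p [509.5, 1.3, 253.3] x [0.386 0.5   0.775] y [ 0.764 -0.645  0.035] z [ 0.517  0.579 -0.631] F [ 0.1 -0.2  0.2] w 0.6
1.0
to [512.1  19.1 267.1] tool mm [20.6 -9.   2.9] /50 [ 0.41 -0.18  0.06]
0.9
to [510.8   3.3 255.8] tool mm [ 3.4 -0.2  0.2] /50 [ 0.07 -0.    0.  ]
0.8
to [509.6 -11.3 242.9] tool mm [-14.3   7.9  -0.7] /50 [-0.29  0.16 -0.01]
```

View pics/scene_p9.png

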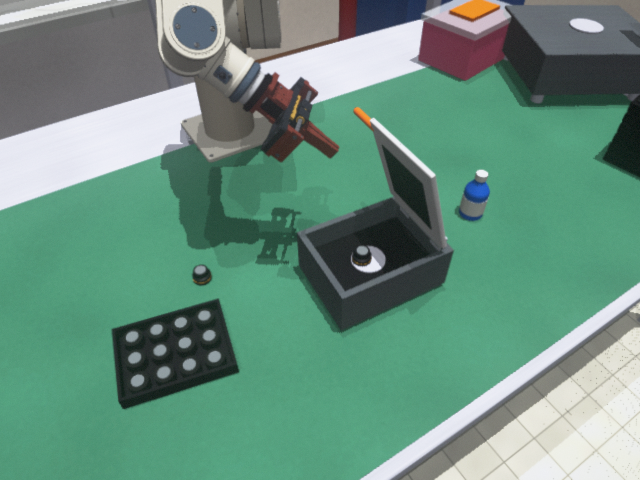

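View pics/side_p9.png

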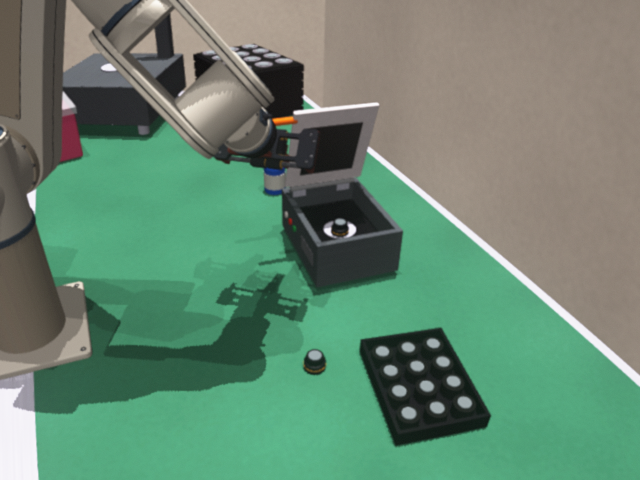

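The cover is falling by itself (1.24 rad) and the finger is waiting under its path at about 0.9 rad.

```bash
python3 -m crank '[{"travel":[0,0,0],"turn":0},{"travel":[0,0,0],"turn":0},{"travel":[0,0,0],"turn":0},{"travel":[0,0,0],"turn":0},{"travel":[0,0,0],"turn":0},{"travel":[0,0,0],"turn":0},{"travel":[0,0,0],"turn":0},{"travel":[0,0,0],"turn":0}]'; python3 rodm.py q1; python3 log.py
```

```text
t: 17.1
ee_pos: [507.8, 0.7, 252.7]
orientation: [-2.324, -1.099, -1.126]
ft_force: [0.2, -0.3, -0.3]
width: 0.6
{'scene': (1.095, 13), 'side': (1.135, 11)} 17.2
t 17.2 q [-0.472, 0.252, 2.188, 1.242, 0.915, -0.707] p [507.9, 0.7, 252.7] x [0.389 0.498 0.775] y [ 0.762 -0.646  0.033] z [ 0.517  0.578 -0.631] F [ 0.5 -0.3  0.1] w 0.5
```

```bash
python3 -m crank '[{"travel":[0,0,0],"turn":0},{"travel":[0,0,0],"turn":0},{"travel":[0,0,0],"turn":0},{"travel":[0,0,0],"turn":0},{"travel":[0,0,0],"turn":0},{"travel":[0,0,0],"turn":0}]'; python3 rodm.py; python3 -m crank '[{"travel":[0,0,0],"turn":0},{"travel":[0,0,0],"turn":0}]';  python3 rodm.py q2; python3 log.py
```

```text
t: 17.8
ee_pos: [507.9, 0.8, 252.8]
orientation: [-2.324, -1.099, -1.126]
ft_force: [0.0, -0.9, -0.3]
width: 1.1
{'scene': (0.97, 9), 'side': (0.96, 6)} 17.9
t: 18.1
ee_pos: [507.9, 0.8, 252.7]
orientation: [-2.324, -1.099, -1.126]
ft_force: [-0.2, -0.8, -0.2]
width: -0.0
{'scene': (0.902, 10), 'side': (0.91, 6)} 18.2
t 18.2 q [-0.471, 0.252, 2.188, 1.242, 0.914, -0.707] p [507.9, 0.7, 252.7] x [0.389 0.498 0.775] y [ 0.762 -0.646  0.033] z [ 0.517  0.578 -0.631] F [-0.4 -0.1 -0.4] w 0.3
```

View pics/scene_q2.png

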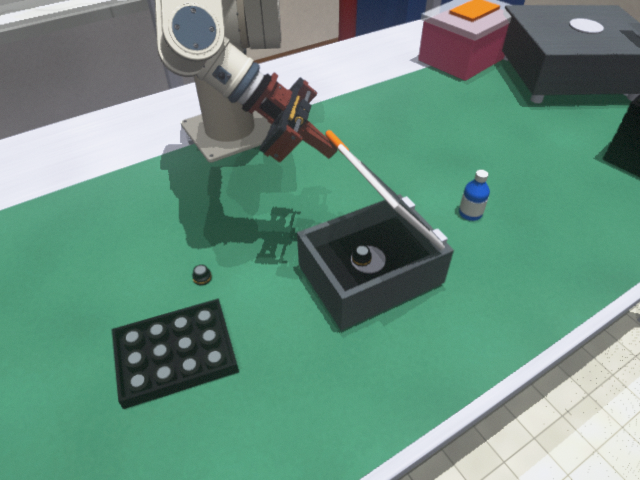

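```bash
python3 -m crank '[{"travel":[0,0,0],"turn":0},{"travel":[0,0,0],"turn":0}]'; python3 rodm.py; python3 -m crank '[{"travel":[0,0,0],"turn":0},{"travel":[0,0,0],"turn":0}]';  python3 rodm.py q3; python3 log.py;  python3 - <<'E'
from workcell import ctrl
import numpy as np
E
```

```text
t: 18.4
ee_pos: [507.9, 0.6, 252.6]
orientation: [-2.325, -1.099, -1.126]
ft_force: [-0.5, -0.7, -0.4]
width: 0.2
{'scene': (0.902, 10), 'side': (0.91, 6)} 18.5
t: 18.7
ee_pos: [507.8, 0.5, 252.5]
orientation: [-2.325, -1.099, -1.126]
ft_force: [-1.1, -0.6, 0.2]
width: 0.2
{'scene': (0.902, 10), 'side': (0.91, 6)} 18.8
t 18.8 q [-0.472, 0.252, 2.188, 1.242, 0.914, -0.706] p [507.9, 0.5, 252.5] x [0.389 0.499 0.775] y [ 0.762 -0.647  0.033] z [ 0.517  0.577 -0.632] F [-0.  -1.3 -0.8] w 0.5
```

```bash
python3 - <<'E'
import cv2
im=cv2.imread("pics/scene_q3.png");cv2.imwrite("pics/s_q3.png",cv2.resize(im[70:220,250:430],None,fx=4,fy=4))
E
```

```text
(no output)
```

View pics/s_q3.png

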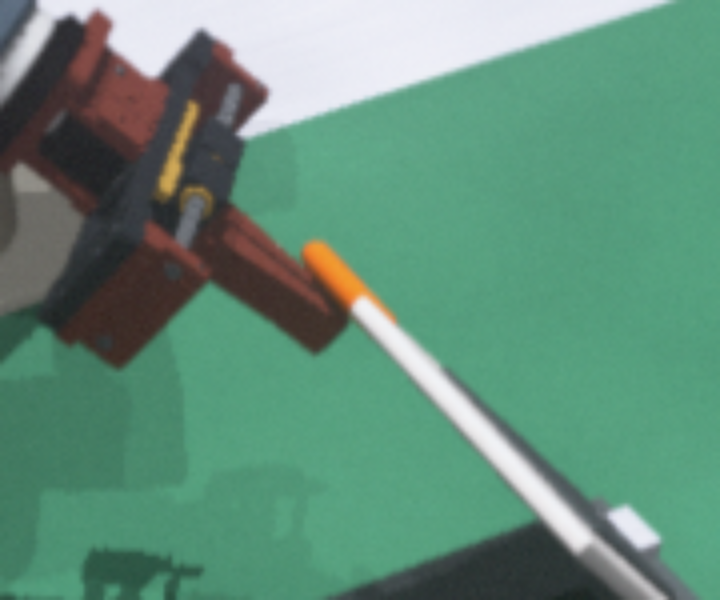

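Caught: the rod is resting on top of the finger and the angle is steady at 0.905 rad. Now I'll lower it along the arc.

```bash
cat > low.py <<'E'
from go import *
import sys
p,M,o=state()
# offset locked at catch: TCP(507.9,0.5,252.5) <-> rod(.905)
off=np.array([507.9,.5,252.5])-rod(.905)
A=np.arange(-.15,1.0,.002); a=A[np.argmin([np.linalg.norm(rod(t)+off-p) for t in A])]
print("t",round(o['t'],1),"a by TCP",round(a,3),"p",p.round(1),"err",(p-off-rod(a)).round(1),"F",o['ft_force'].round(1))
for b in map(float,sys.argv[1:]):
    d=M.T@(rod(b)+off-p)/50; print(b,"total",d.round(2),"len mm",round(np.linalg.norm(d)*50,1))
E
python3 low.py .8 .7
```

```text
t 18.8 a by TCP 0.906 p [5.079e+02 5.000e-01 2.525e+02] err [-0.1 -0.1 -0.1] F [-0.  -1.3 -0.8]
0.8 total [-0.37  0.17 -0.02] len mm 20.5
0.7 total [-0.73  0.32 -0.  ] len mm 40.0
```

```bash
python3 -m crank '[{"travel":[-0.04,0.02,0],"turn":0},{"travel":[-0.05,0.02,0],"turn":0},{"travel":[-0.05,0.02,0],"turn":0},{"travel":[-0.05,0.02,0],"turn":0},{"travel":[-0.05,0.02,0],"turn":0},{"travel":[-0.05,0.02,0],"turn":0},{"travel":[-0.05,0.02,0],"turn":0},{"travel":[-0.05,0.02,0],"turn":0}]'; python3 rodm.py; python3 low.py .7 .6
```

```text
t: 19.6
ee_pos: [506.6, -15.7, 236.7]
orientation: [-2.324, -1.099, -1.127]
ft_force: [-0.2, 0.4, -0.8]
width: 0.2
{'scene': (0.81, 14), 'side': (0.79, 6)} 19.7
t 19.7 a by TCP 0.788 p [506.6 -15.8 236.5] err [ 0.   0.7 -0.8] F [-0.3 -1.6 -1.5]
0.7 total [-0.31  0.14 -0.  ] len mm 17.0
0.6 total [-0.68  0.26  0.05] len mm 36.4
```

```bash
python3 -m crank '[{"travel":[-0.05,0.02,0],"turn":0},{"travel":[-0.05,0.02,0],"turn":0},{"travel":[-0.05,0.02,0],"turn":0},{"travel":[-0.05,0.02,0],"turn":0},{"travel":[-0.05,0.02,0],"turn":0},{"travel":[-0.05,0.02,0],"turn":0},{"travel":[-0.05,0.02,0.01],"turn":0},{"travel":[-0.05,0.02,0.01],"turn":0},{"travel":[-0.05,0.02,0.01],"turn":0},{"travel":[-0.05,0.02,0.01],"turn":0},{"travel":[-0.05,0.02,0.01],"turn":0},{"travel":[-0.05,0.02,0.01],"turn":0}]'; python3 rodm.py q4; python3 low.py .5 .4 .3
```

```text
t: 20.9
ee_pos: [504.9, -38.1, 209.5]
orientation: [-2.324, -1.099, -1.126]
ft_force: [-0.6, -0.4, -0.2]
width: 0.4
{'scene': (0.625, 14), 'side': (0.615, 7)} 21.0
t 21.0 a by TCP 0.606 p [504.9 -38.2 209.3] err [ 0.2  1.  -0.9] F [-1.2 -1.7 -2.4]
0.5 total [-0.38  0.13  0.06] len mm 20.5
0.4 total [-0.75  0.21  0.18] len mm 39.8
0.3 total [-1.1   0.28  0.33] len mm 59.1
```

```bash
python3 -m crank '[{"travel":[-0.045,0.013,0.01],"turn":0},{"travel":[-0.045,0.013,0.01],"turn":0},{"travel":[-0.045,0.013,0.01],"turn":0},{"travel":[-0.045,0.013,0.01],"turn":0},{"travel":[-0.045,0.013,0.01],"turn":0},{"travel":[-0.045,0.013,0.01],"turn":0},{"travel":[-0.045,0.013,0.01],"turn":0},{"travel":[-0.045,0.013,0.01],"turn":0},{"travel":[-0.045,0.01,0.013],"turn":0},{"travel":[-0.045,0.01,0.013],"turn":0},{"travel":[-0.045,0.01,0.013],"turn":0},{"travel":[-0.045,0.01,0.013],"turn":0},{"travel":[-0.045,0.01,0.013],"turn":0},{"travel":[-0.045,0.01,0.013],"turn":0}]'; python3 rodm.py q5; python3 low.py .3 .2 .1
```

```text
t: 22.4
ee_pos: [503.3, -56.2, 178.1]
orientation: [-2.325, -1.099, -1.126]
ft_force: [0.3, 0.1, -1.9]
width: 0.7
{'scene': (0.44, 14), 'side': (0.42, 7)} 22.5
t 22.5 a by TCP 0.418 p [503.3 -56.3 177.9] err [-0.   0.8 -0.4] F [ 0.7 -0.7 -2.6]
0.3 total [-0.42  0.09  0.16] len mm 22.9
0.2 total [-0.76  0.13  0.34] len mm 42.3
0.1 total [-1.09  0.16  0.54] len mm 61.6
```

```bash
python3 - <<'E'
import cv2
im=cv2.imread("pics/scene_q5.png");cv2.imwrite("pics/s_q5.png",cv2.resize(im[100:330,220:470],None,fx=2.6,fy=2.6))
E
```

```text
(no output)
```

View pics/s_q5.png

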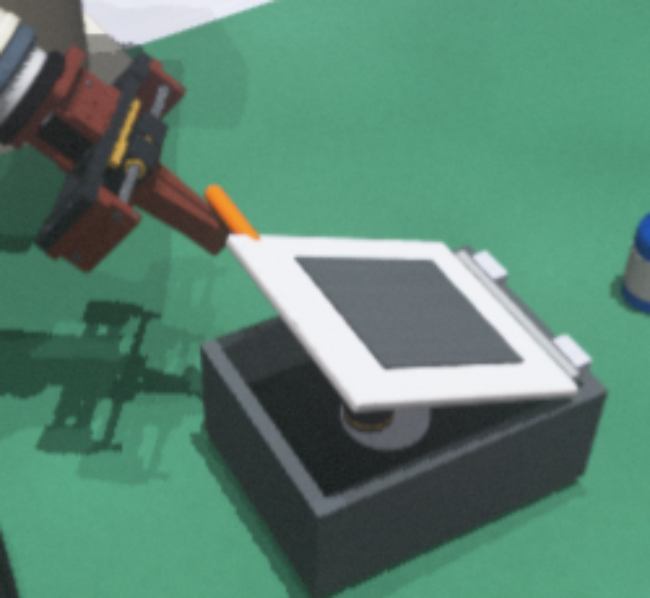

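```bash
python3 -m crank '[{"travel":[-0.042,0.008,0.017],"turn":0},{"travel":[-0.042,0.008,0.017],"turn":0},{"travel":[-0.042,0.008,0.017],"turn":0},{"travel":[-0.042,0.008,0.017],"turn":0},{"travel":[-0.042,0.008,0.017],"turn":0},{"travel":[-0.042,0.008,0.017],"turn":0},{"travel":[-0.042,0.008,0.017],"turn":0},{"travel":[-0.042,0.006,0.02],"turn":0},{"travel":[-0.042,0.006,0.02],"turn":0},{"travel":[-0.042,0.006,0.02],"turn":0},{"travel":[-0.042,0.006,0.02],"turn":0},{"travel":[-0.042,0.006,0.02],"turn":0},{"travel":[-0.042,0.006,0.02],"turn":0},{"travel":[-0.042,0.006,0.02],"turn":0}]'; python3 rodm.py; python3 low.py .1 0 -.05
```

```text
t: 23.9
ee_pos: [502.4, -67.5, 144.6]
orientation: [-2.325, -1.099, -1.126]
ft_force: [0.4, 0.3, -0.4]
width: 0.1
{'scene': (0.255, 14), 'side': (0.22, 5)} 24.0
t 24.0 a by TCP 0.236 p [502.3 -67.5 144.4] err [-0.1  0.9 -0.3] F [ 0.4 -0.6 -3.2]
0.1 total [-0.46  0.05  0.26] len mm 26.4
0.0 total [-0.77  0.05  0.5 ] len mm 45.7
-0.05 total [-0.92  0.04  0.62] len mm 55.4
```

```bash
python3 -m crank '[{"travel":[-0.037,0.004,0.021],"turn":0},{"travel":[-0.037,0.004,0.021],"turn":0},{"travel":[-0.037,0.004,0.021],"turn":0},{"travel":[-0.037,0.004,0.021],"turn":0},{"travel":[-0.037,0.004,0.021],"turn":0},{"travel":[-0.037,0.004,0.021],"turn":0},{"travel":[-0.037,0.004,0.021],"turn":0},{"travel":[-0.037,0.004,0.021],"turn":0},{"travel":[-0.037,0.004,0.021],"turn":0},{"travel":[-0.037,0.004,0.021],"turn":0}]'; python3 rodm.py q6; python3 low.py .05 0 -.05
```

```text
t: 25.0
ee_pos: [502.1, -72.3, 122.0]
orientation: [-2.325, -1.099, -1.126]
ft_force: [0.8, 0.3, -1.0]
width: 0.4
{'scene': (0.13, 14), 'side': (0.09, 3)} 25.1
t 25.1 a by TCP 0.116 p [502.  -72.3 121.8] err [-0.   0.2  0.1] F [-0.8 -0.2 -1.5]
0.05 total [-0.21  0.01  0.15] len mm 13.0
0.0 total [-0.37  0.    0.27] len mm 22.7
-0.05 total [-0.52 -0.01  0.4 ] len mm 32.5
```

```bash
python3 -m crank '[{"travel":[-0.026,0,0.02],"turn":0},{"travel":[-0.026,0,0.02],"turn":0},{"travel":[-0.026,0,0.02],"turn":0},{"travel":[-0.026,0,0.02],"turn":0},{"travel":[-0.026,0,0.02],"turn":0},{"travel":[-0.026,0,0.02],"turn":0},{"travel":[-0.026,0,0.02],"turn":0},{"travel":[-0.026,0,0.02],"turn":0}]'; python3 rodm.py; python3 low.py 0 -.05; python3 -m crank '[{"travel":[-0.022,0,0.018],"turn":0},{"travel":[-0.022,0,0.018],"turn":0},{"travel":[-0.022,0,0.018],"turn":0},{"travel":[-0.022,0,0.018],"turn":0},{"travel":[-0.022,0,0.018],"turn":0}]'; python3 rodm.py q7; python3 low.py 0 -.05; 
```

```text
t: 25.9
ee_pos: [502.1, -73.1, 107.8]
orientation: [-2.326, -1.099, -1.126]
ft_force: [-0.0, -0.6, -1.9]
width: 0.4
{'scene': (0.06, 14), 'side': (0.047, 2)} 26.0
t 26.0 a by TCP 0.044 p [502.  -73.1 107.6] err [ 0.1  0.6 -0.1] F [-0.6 -1.  -1.9]
0.0 total [-0.14  0.    0.1 ] len mm 8.5
-0.05 total [-0.29 -0.01  0.22] len mm 18.2
t: 26.5
ee_pos: [502.1, -73.1, 100.1]
orientation: [-2.325, -1.099, -1.125]
ft_force: [0.2, 0.2, -1.8]
width: 0.7
{'scene': (0.025, 14), 'side': (0.035, 2)} 26.6
t 26.6 a by TCP 0.004 p [502.1 -73.1 100. ] err [0.2 0.7 0.1] F [-0.2  0.1 -2.7]
0.0 total [-0.02  0.01  0.  ] len mm 1.1
-0.05 total [-0.17 -0.    0.13] len mm 10.6
```

```bash
python3 - <<'E'
import cv2
im=cv2.imread("pics/scene_q7.png");cv2.imwrite("pics/s_q7.png",cv2.resize(im[130:340,220:470],None,fx=2.8,fy=2.8))
E
```

```text
(no output)
```

View pics/s_q7.png

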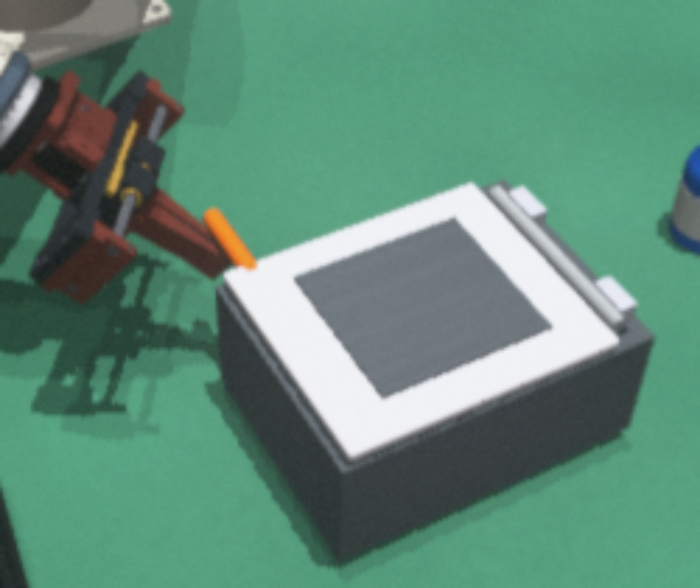

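Almost shut, with the finger still carrying about 2 N. I'll creep down until the load is gone.

```bash
python3 -m crank '[{"travel":[-0.018,0,0.014],"turn":0},{"travel":[-0.018,0,0.014],"turn":0},{"travel":[-0.018,0,0.014],"turn":0},{"travel":[-0.018,0,0.014],"turn":0}]'; python3 rodm.py; python3 low.py -.05; python3 -m crank '[{"travel":[-0.018,0,0.014],"turn":0},{"travel":[-0.018,0,0.014],"turn":0},{"travel":[-0.018,0,0.014],"turn":0},{"travel":[-0.018,0,0.014],"turn":0},{"travel":[0,0,0],"turn":0}]'; python3 rodm.py q8; python3 low.py -.1; 
```

```text
t: 27.0
ee_pos: [502.7, -73.3, 95.8]
orientation: [-2.324, -1.099, -1.127]
ft_force: [-0.4, -0.3, -0.3]
width: 0.3
{'scene': (0.025, 14), 'side': (0.03, 5)} 27.1
t 27.1 a by TCP -0.018 p [502.6 -73.3  95.7] err [0.7 0.5 0.1] F [ 0.6  0.  -0.3]
-0.05 total [-0.11 -0.01  0.07] len mm 6.3
t: 27.6
ee_pos: [502.8, -73.4, 90.9]
orientation: [-2.324, -1.099, -1.127]
ft_force: [-0.1, -0.0, -0.1]
width: 0.6
{'scene': (0.025, 14), 'side': (0.025, 7)} 27.7
t 27.7 a by TCP -0.042 p [502.8 -73.4  91. ] err [0.8 0.2 0. ] F [1.1 0.4 0. ]
-0.1 total [-0.18 -0.03  0.14] len mm 11.3
```

```bash
python3 - <<'E'
import cv2
im=cv2.imread("pics/scene_q8.png");cv2.imwrite("pics/s_q8.png",cv2.resize(im[130:340,220:470],None,fx=2.8,fy=2.8))
E
```

```text
(no output)
```

View pics/s_q8.png

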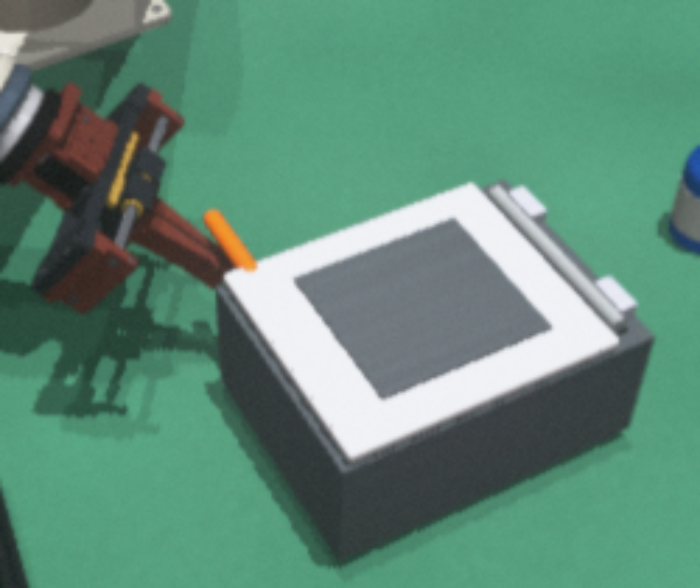

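The angle no longer changes and the finger is unloaded. Now I'll back off.

```bash
python3 -m crank '[{"travel":[-0.15,0,0],"turn":0},{"travel":[-0.1,-0.2,-0.15],"turn":0},{"travel":[-0.1,-0.4,-0.4],"turn":0},{"travel":[0,-0.5,-0.5],"turn":0},{"travel":[0,-0.4,-0.6],"turn":0},{"travel":[0,-0.2,-0.7],"turn":0},{"travel":[0,0,-0.6],"turn":0},{"travel":[0,0,-0.2],"turn":0},{"travel":[0,0,0],"turn":0},{"travel":[0,0,0],"turn":0}]'; python3 rodm.py z1; python3 log.py
```

```text
t: 28.7
ee_pos: [337.4, -115.9, 174.9]
orientation: [-2.322, -1.094, -1.125]
ft_force: [-0.2, -0.4, 0.4]
width: 1.1
{'scene': (0.025, 14), 'side': (0.02, 14)} 28.8
t 28.8 q [-1.026, 0.39, 2.332, 1.009, 1.069, -1.146] p [337.5, -115.4, 174.6] x [0.391 0.495 0.776] y [ 0.763 -0.646  0.028] z [ 0.515  0.581 -0.63 ] F [-0.8  0.3 -0.5] w 0.6
```

View pics/scene_z1.png

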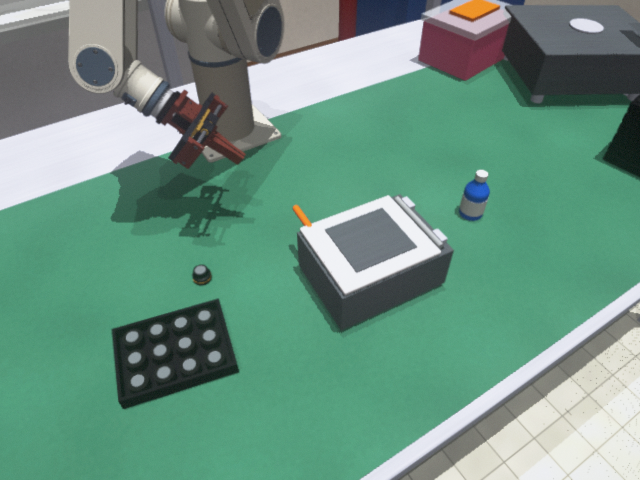

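View pics/side_z1.png

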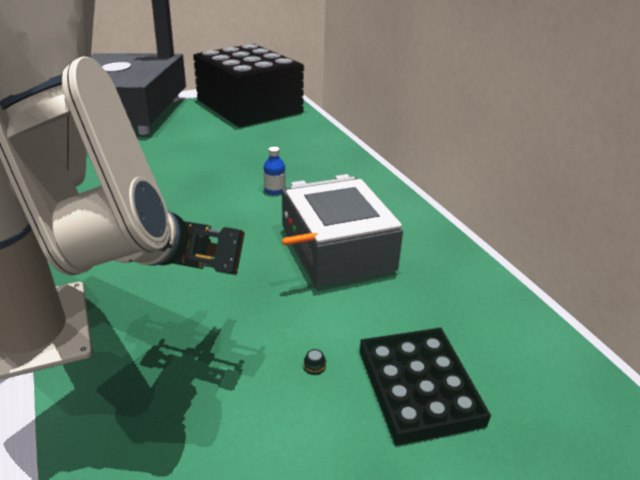

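The cover is shut flat, and the spare lens (201,273), bottle (474,197) and tray are at the same pixels as at the start. The hand is clear and still, so I'm handing in.

```bash
python3 -m crank '[{"travel":[0,0,0],"turn":0},{"travel":[0,0,0],"turn":0}]'; python3 -c "
from workcell import workorder; print(workorder.close_job())"
```

```text
t: 29.0
ee_pos: [337.6, -114.2, 173.9]
orientation: [-2.318, -1.094, -1.122]
ft_force: [0.9, 0.3, -0.6]
width: 0.1
the job is handed in; nothing more can be done
None
```

The cover is shut and the job is handed in at about 29 s.

- **Sequence:** I tipped the tool over by pushing at the arm's reach limit. Then I pushed the rod with a fingertip (about 2 N) from 1.61 to about 1.35 rad and backed off while the cover fell by itself. The rod landed on top of the closed fingers at about 0.9 rad. I lowered it along its arc at about 0.14 rad/s, slowing to about 0.07 rad/s at the end, until the load on the finger (2–3 N) was gone, then moved clear.
- **Last checks:** The rod angle was steady at 0.02–0.025 rad in both cameras before and after I let go. I take the remainder as calibration error, since the cover looks flat and the finger unloaded. The spare lens, bottle and tray are at the same pixels as at the start. The lens was still in place under the falling cover and can't be seen now. The wrist force reads only noise, about 1 N.
- **Doubtful:**
  - **Joint 3 range:** while tipping the tool, joint 3 sat at its lower stop and read 0.086, against the quoted 0.09. That may be rounding or a slight pass.
  - **Measurement:** one early side-view rim corner disagreed by 12 mm, so I dropped it.

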